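# Refit a rotary switch handle on its flat-sided spindle

### The job

Take the grey protective cap off the switch spindle on the sloping console and stand it, open end down, on the round rubber pad in the parts tray. Then fit the bar-shaped handle with the pointed nose fully home on the flat-sided spindle as the spindle stands, and with the handle turn the switch until the nose points to the white triangle at the top of the panel; let go and leave everything else where it lies.

Things in the scene. Friction and masses are not known exactly. Their poses are not given: they have to be found in the camera images.
- console: Fixed grey desk console, 190 (x) by 220 (y) mm footprint, panel sloping 30 degrees up from its low edge (45 mm high, at its own -x, roughly towards the robot) to its high edge (155 mm, at +x). Origin: centre of its underside. It stands at a different place and yaw each time.
- dial: Fixed panel face of the console, 205 mm square. Origin: on the spindle's axis at the seat on which cap and handle rest, 3 mm above the panel. z: out along the spindle, 30 deg off vertical; x: up the slope to the white triangle, 44-66 mm out; y: across. Obstacles: 10 mm guard rails at y=+-68 mm, x=-45..45, top at z=39; terminals at x=-88 (z to 10), lamps at x=88 (z to 12).
- spindle_seat (a point): On the turning spindle's axis at the seat (same point as the dial's origin), axes turning with it: z out along the spindle, x the side of its flat. The steel spindle is 18 mm across, stands 23 mm above this point, last 5 mm bevelled, flat 4.5 mm from the axis. A 44 mm index disc just under the seat turns with it; its 7 mm wide dark tab (out to 34 mm) shows the flat's side, even with the cap on.
- spindle (a joint): Spindle angle, rad: 0 when flat and tab face up the slope to the white triangle, positive anticlockwise seen from outside along the spindle. Starts from 0.6 to 1.5; stops at -0.6 and 1.8. Stays where it is left; about 0.12 N m turns it.
- cap: Loose grey plastic cap, round, 36 mm diameter, 40 mm tall, 0.04 kg, closed at the top with a plain 20 mm round bore 30 mm deep from below. At the start it sits on the spindle, resting on the seat. Origin: centre of its open underside; z towards its closed top.
- handle: Loose black handle, 0.08-0.17 kg, upright in the tray at varying yaw: round skirt 62 mm dia, 8 thick; on it a bar 30 wide (y), sides parallel from x=-29 to 22, blunt nose to x=34 with a white line, top at z=46. Origin: centre of underside, on the bore; x to the nose, z up. Bore open below: 25 deep, D of 19.2 mm, flat 5.1 from the axis on the nose side: fits only nose over flat, up to 10 deg play.
- tray: Fixed steel parts tray 190 x 190 mm, walls and a cross of dividers 16 mm high and 4 mm thick, floor 4 mm; four compartments centred at x, y = +-46.5 mm, holding handle, pad, round knob and fuse carrier in any order. Origin: centre of its underside, z up.
- rest: Fixed round rubber pad, 60 mm diameter, 3 mm thick, on the floor of one tray compartment. Origin: centre of its underside; its top is 3 mm higher.
- round_knob: Bystander: loose black round knob, 44 mm diameter, 26 mm high, in the tray. Origin: centre of its underside.
- fuse_carrier: Bystander: loose black fuse carrier, 36 x 26 mm block with a small grip, 36 mm high, in the tray. Origin: centre of its underside.
- screwdriver: Bystander: loose screwdriver, 150 mm long, lying on the bench between console and tray. Origin: under its middle.
- cleaner: Bystander: loose grey plastic bottle, 48 mm diameter, 160 mm tall, standing between console and tray. Origin: centre of its underside.
Things that resemble listed ones, but are neither listed nor needed, are in the scene too. There is more than one size of the rest; the job needs the larger. Leave any green look-alike of the cap alone.

How it is judged:
On the way, in this order (a step that is already met when the one before it is completed fails the run):
1. the cap stands upright on the rubber pad, released (horizontal distance between cap and rest below 0.02 m and z of cap in the frame of rest below 0.008 m and angle between cap's own z axis and vertical below 0.1 rad and contact force between the fingers and cap below 0.05 N), for 0.2 s.
2. the handle is fully home on the spindle, before the switch is turned (z of handle in the frame of spindle_seat below 0.004 m and distance between handle and spindle_seat below 0.006 m and angle between handle's own z axis and vertical between 0.44 and 0.61 rad and value of joint spindle above 0.4 rad and angle between the x axis of handle and the x axis of spindle_seat, either way round below 0.35 rad), for 0.1 s.
3. the handle, still home, points to the white triangle (z of handle in the frame of spindle_seat below 0.004 m and distance between handle and spindle_seat below 0.006 m and angle between handle's own z axis and vertical between 0.44 and 0.61 rad and angle between the x axis of handle and the x axis of dial, either way round below 0.2 rad and value of joint spindle between -0.35 and 0.35 rad and angle between the x axis of handle and the x axis of spindle_seat, either way round below 0.35 rad), for 0.2 s.
At the end, for the whole second after the job is handed in: The handle is home on the spindle (within 4 mm of the seat), keyed to its flat (within 0.35 rad), nose within 0.2 rad of the white triangle, spindle within 0.35 rad of 0; the cap stands upright on the rubber pad within 20 mm of its centre; both released and at rest (all of step 1 and all of step 3 and contact force between the fingers and handle below 0.05 N and linear speed of each of handle, cap below 0.02 m/s); the robot touches nothing.
It fails at once if the round knob is pushed from its place (distance of round_knob from where it was at the start of the episode above 0.03 m).
It fails at once if the fuse carrier is pushed from its place (distance of fuse_carrier from where it was at the start of the episode above 0.03 m).
It fails at once if the screwdriver is pushed from its place (distance of screwdriver from where it was at the start of the episode above 0.03 m).
It fails at once if the cleaner is pushed from its place (distance of cleaner from where it was at the start of the episode above 0.03 m).
It also fails if it takes over 67 s, if anything falls off the work surface, if the arm or the gripper's body presses on something with over 40 N, if the wrist force passes 120 N, or if a joint passes its speed limit or range.

### The arm

A 7-joint arm with a two-finger parallel gripper is mounted at the origin on the work surface. World frame = base frame: x ahead of the robot, y to its left, z up, the work surface at z = 0. Lengths are in m, angles in rad, forces in N, time in s.
With the tool pointing down it reaches from about 0.425 to 0.825 m from the base axis. Payload 3.6 kg.
Tool frame: the origin (TCP) lies on the centre line of the jaws, within the pads' length; the fingertips stand 25 mm ahead of it and the grasp point (between the pads) lies 6 mm ahead of it (bot.tips_ahead is the distance from the TCP to the fingertips, in m); z points along the fingers, x is the direction in which the jaws open and shut, and the axes are right-handed (so a half turn about z gives the same grasp; the last joint's range is limited). The gripper opens to 93 mm and grips with 3 to 60 N. Pads are 15 mm wide; open, the fingers measure 128 mm over their backs; the gripper's body (75 mm by 188 mm) begins 65 mm behind the grasp point.
Start: joints at [-1.26, 0.615, -0.013, 1.423, 0.008, 1.103, -0.04], TCP at [0.215, 0.613, 0.244] pointing down, gripper open.
Joint ranges: [-3.12, 3.12], [-0.3, 2.06], [-1.34, 1.32], [0.26, 2.42], [-1.36, 4.5], [0.01, 1.98], [-2.84, 2.84]. Speed limits (rad/s): [2.79, 2.79, 3.14, 3.14, 3.14, 3.14, 3.14].

### API

Orientations are given as a unit quaternion [w, x, y, z].
In Python, from rig import sensors, eyes, order, bot gives the robot as it stands.
- The arm moves only by the tool servo_tool, never from a script. Its argument "motion" is a list of rows, each an object of numbers: "tx", "ty", "tz": the shift along the tool's x, y, z in units of 40 cm (1.0 is 40 cm); "wx", "wy", "wz": the turn, a rotation vector about the tool's x, y, z in units of 180 degrees (1.0 is 180 degrees). In form: [{"tx": .., "ty": .., "tz": .., "wx": .., "wy": .., "wz": ..}, ...]. A call has 1 to 10 rows; each row shifts and turns the commanded pose from where the row before left it, along the tool's axes as they then stand; what a row does not reach is not made up. A row lasts 1/12 s, in which the tool goes at most 41.7 mm and 7.16 degrees, less where a joint would pass 70% of its speed; a pose out of reach is approached as far as the arm can. A call with a number of a shift or a turn outside -1 to 1 is refused whole. A call with a gripper value outside its range is refused whole. "claw" is the opening, from -1 (shut) to 1 (fully open), set as the call begins (left out, the last holds). The fingers move at their own pace and stop on an object; the grip force is fixed at half the most. Time passes only in rows, so rows that do not move let the fingers close. It gives the time, the measured TCP pose, the force and the opening at its end, in the units of the state.
- sensors.sense(): the state, without advancing time (a new reading comes with each control period).
- eyes.get_image(name): name is "scene" or "top" or "wrist"; returns a dict with "pixels" (480x640x3 uint8, blue, green, red), "K" (3x3 intrinsics, pixels), "extrinsics" (4x4, takes a point from camera to world coordinates). Camera axes: x right, y down, z forward; pixel columns grow to the right and rows downward; lengths in m; the calibration is good to about 2 mm. A picture is of the moment at which its call begins. There is no depth.
- order.sign_off(): hands the job in, once; it reports no verdict.
The state is a dict: "clock": time; "joints": joint angles; "joint_vel": joint speeds; "joint_torque": joint torques, N m; "eef_pos": TCP position; "tcp_rot": TCP orientation; "contact_force": force on the tool from outside, world axes, zero at the start; "moment": the same for the moment, N m; "gripper_width": finger opening in m.
Only numpy, scipy, OpenCV 4.12 (cv2) and the standard library are available. Lean on these libraries where they do the work, as an engineer would, in place of code of your own. Each camera call takes 0.05 s, during which the arm holds its last target.

## Working session

There is one attempt and no reset: what is moved stays moved. The work goes in short steps, Python scripts to look and compute and a tool call to move; the robot and the scene stay as the last step left them, time stands still between calls to the robot, and variables do not carry over. Pictures are saved under pics/ and viewed, and the job is handed in when it is done.

Besides the shell and the picture viewer there is one more tool, called after ">>>" by a JSON object that holds its "op" and its "data", one argument or row to a line. servo_tool: Moves the arm, as the interface text tells. Shifts and turns lie within -1 to 1; 1 stands for 40 cm of shift or 180 degrees of turn. Its arguments: {"type":"object","properties":{"motion":{"type":"array","items":{"type":"object","properties":{"tx":{"type":"number","minimum":-1,"maximum":1},"ty":{"type":"number","minimum":-1,"maximum":1},"tz":{"type":"number","minimum":-1,"maximum":1},"wx":{"type":"number","minimum":-1,"maximum":1},"wy":{"type":"number","minimum":-1,"maximum":1},"wz":{"type":"number","minimum":-1,"maximum":1}}}},"claw":{"type":"number"}},"required":["motion"]}

```bash
ls; mkdir -p pics; python3 - <<'E'
from rig import sensors, eyes, order, bot
import cv2
s=sensors.sense()
for k,v in s.items(): print(k,v)
print([a for a in dir(bot) if a[0]!='_'])
for n in ("scene","top","wrist"):
    d=eyes.get_image(n); cv2.imwrite(f"pics/{n}0.png",d["pixels"]); print(n,d["K"],d["extrinsics"])
E
```

```text
pics
clock 0.0
joints [-1.26049305  0.6159109  -0.01262394  1.42488555  0.00813351  1.10334784
 -0.04042036]
joint_vel [ 6.73940166e-04 -6.19877774e-05  1.00216719e-03  2.71724010e-05
  5.11635985e-04  6.38857986e-04  4.30613210e-04]
joint_torque [ 1.43202633e-04 -4.58934689e+01  2.09098547e-01 -1.65738058e+01
 -6.11264049e-02  2.04473053e-02  2.41065172e-04]
eef_pos [0.21456625 0.61281144 0.24249087]
tcp_rot [ 7.47818659e-04  8.15599775e-01  5.78615108e-01 -1.00219207e-03]
contact_force [-0.73581706 -0.23026573 -0.32965703]
moment [ 0.00751411 -0.02283325  0.07144005]
gripper_width 0.09299668663147227
['IKError', 'tips_ahead']
scene [[494.04009346   0.         322.7080723 ]
 [  0.         494.04009346 238.79844849]
 [  0.           0.           1.        ]] [[ 0.78217974  0.50983063 -0.35814463  0.9080242 ]
 [ 0.62302957 -0.64498591  0.44252382 -0.3916363 ]
 [-0.00538604 -0.56926787 -0.82213447  0.96001477]
 [ 0.          0.          0.          1.        ]]
top [[536.47811196   0.         317.44676579]
 [  0.         536.47811196 242.65785301]
 [  0.           0.           1.        ]] [[ 0.02335586 -0.98153286  0.18986245  0.34061796]
 [-0.99967421 -0.02097389  0.01454571  0.0826797 ]
 [-0.01029494 -0.19014032 -0.98170294  1.0371992 ]
 [ 0.          0.          0.          1.        ]]
wrist [[404.10312908   0.         314.83770279]
 [  0.         404.10312908 241.11320692]
 [  0.           0.           1.        ]] [[ 0.33145407  0.91613779  0.22545456  0.15190977]
 [ 0.94346872 -0.32128583 -0.08149959  0.63334193]
 [-0.0022295   0.23972269 -0.97083884  0.38314804]
 [ 0.          0.          0.          1.        ]]
```

View pics/scene0.png

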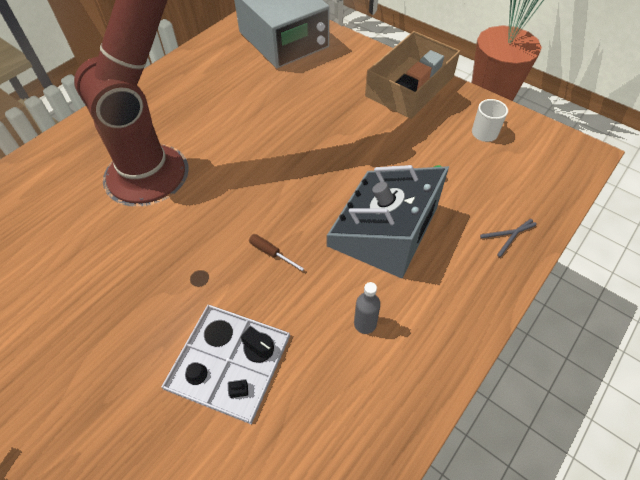

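View pics/top0.png

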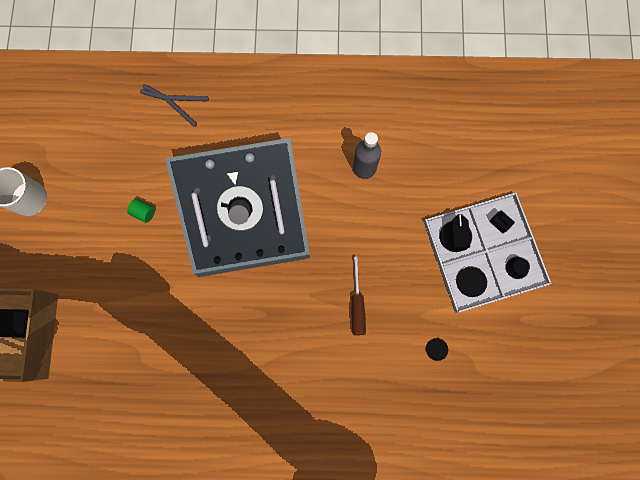

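View pics/wrist0.png

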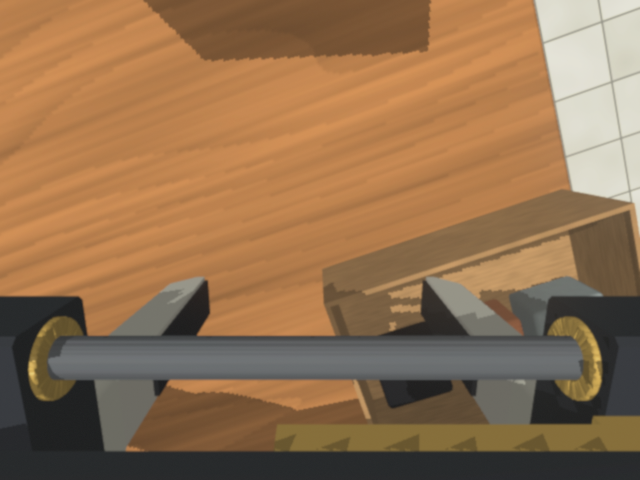

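```bash
python3 - <<'E'
import cv2,numpy as np
t=cv2.imread("pics/top0.png"); s=cv2.imread("pics/scene0.png")
a=cv2.resize(t[130:290,160:320],None,fx=4,fy=4,interpolation=cv2.INTER_CUBIC)
b=cv2.resize(t[180:320,410:560],None,fx=4,fy=4,interpolation=cv2.INTER_CUBIC)
c=cv2.resize(s[150:280,320:460],None,fx=5,fy=5,interpolation=cv2.INTER_CUBIC)
d=cv2.resize(s[300:425,155:300],None,fx=5,fy=5,interpolation=cv2.INTER_CUBIC)
for i,x in enumerate((a,b,c,d)): 
    x=x[:600,:800]; cv2.imwrite(f"pics/c0{i}.png",x)
E
```

```text
(no output)
```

View pics/c00.png

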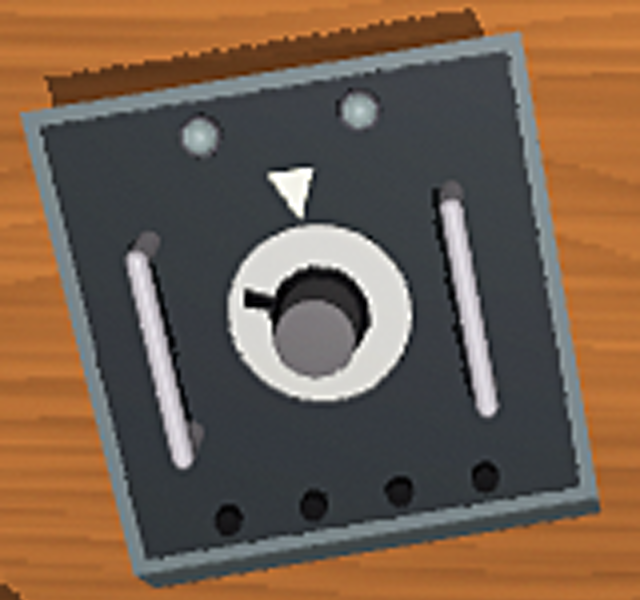

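View pics/c01.png

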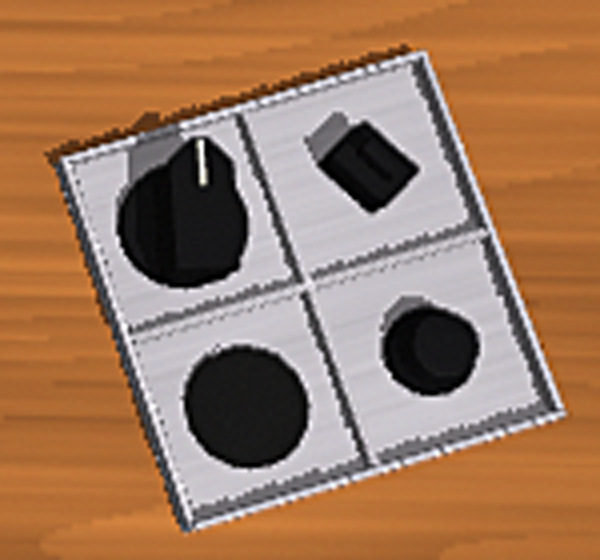

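View pics/c02.png

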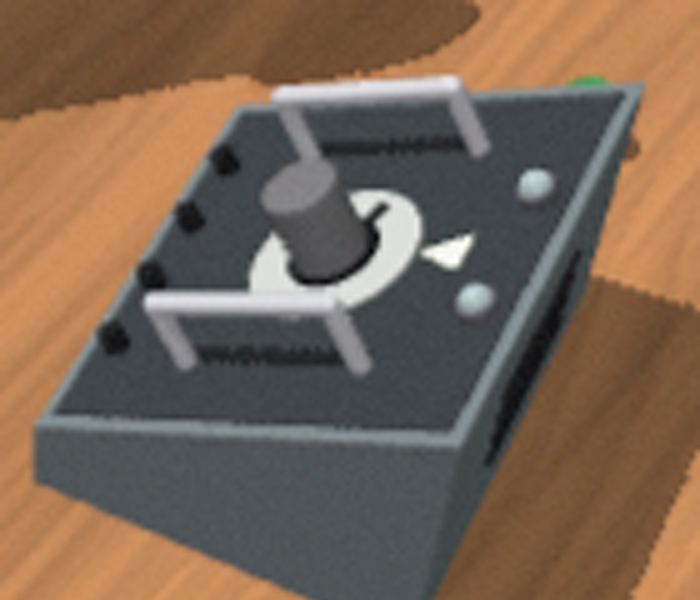

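View pics/c03.png

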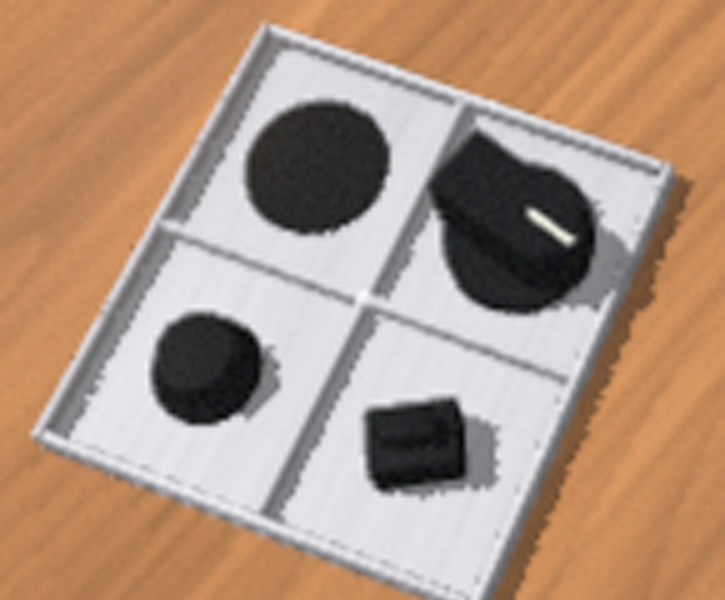

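```bash
cat > h.py <<'E'
import numpy as np, cv2
from scipy.spatial.transform import Rotation as R
from rig import sensors, eyes, order, bot
def grab(n,save=None):
    d=eyes.get_image(n)
    if save: cv2.imwrite(f"pics/{save}.png",d["pixels"])
    return d
def ray(d,uv):
    v=np.linalg.inv(d["K"])@np.array([uv[0],uv[1],1.0]); E=np.array(d["extrinsics"])
    v=E[:3,:3]@v; return E[:3,3],v/np.linalg.norm(v)
def plane(d,uv,z):
    o,v=ray(d,uv); return o+v*(z-o[2])/v[2]
def tri(d1,p1,d2,p2):
    o1,v1=ray(d1,p1);o2,v2=ray(d2,p2)
    A=np.stack([v1,-v2],1); t=np.linalg.lstsq(A,o2-o1,rcond=None)[0]
    a,b=o1+v1*t[0],o2+v2*t[1]; return (a+b)/2,np.linalg.norm(a-b)
def proj(d,P):
    E=np.array(d["extrinsics"]); p=E[:3,:3].T@(np.asarray(P)-E[:3,3]); p=d["K"]@p; return p[:2]/p[2]
def tcp():
    s=sensors.sense(); q=s["tcp_rot"]; return np.array(s["eef_pos"]),R.from_quat([q[1],q[2],q[3],q[0]]),s
E
python3 - <<'E'
from h import *
import pickle
T=grab("top");S=grab("scene")
pickle.dump((T,S),open("v0.pkl","wb"))
def blobs(d,mask,box,amin=8):
    x0,y0,x1,y1=box; m=np.zeros_like(mask); m[y0:y1,x0:x1]=mask[y0:y1,x0:x1]
    cs,_=cv2.findContours(m,cv2.RETR_EXTERNAL,cv2.CHAIN_APPROX_NONE)
    for c in sorted(cs,key=cv2.contourArea,reverse=True):
        A=cv2.contourArea(c)
        if A<amin: continue
        M=cv2.moments(c); e=cv2.fitEllipse(c) if len(c)>=5 else None
        print(" A%.0f c(%.1f,%.1f)"%(A,M['m10']/M['m00'],M['m01']/M['m00']),"bb",cv2.boundingRect(c),"ell",np.round(e[0],1),np.round(e[1],1),round(e[2],0))
for n,d,bc,bt in (("top",T,(180,150,300,265),(415,185,560,320)),("scene",S,(330,165,445,240),(155,300,300,425))):
    p=d["pixels"]; hsv=cv2.cvtColor(p,cv2.COLOR_BGR2HSV)
    print(n,"white in console"); blobs(d,cv2.inRange(hsv,(0,0,175),(180,45,255)),bc)
    print("grey cap"); blobs(d,cv2.inRange(hsv,(0,0,60),(180,70,150)),bc,40)
    print("dark in tray"); blobs(d,cv2.inRange(hsv,(0,0,0),(180,255,70)),bt,40)
    print("white in tray(line)"); blobs(d,cv2.inRange(hsv,(0,0,150),(180,60,255)),bt,4)
    m=cv2.inRange(hsv,(0,0,90),(180,60,255)); 
    x0,y0,x1,y1=bt; mm=np.zeros_like(m); mm[y0:y1,x0:x1]=m[y0:y1,x0:x1]
    c=max(cv2.findContours(mm,0,cv2.CHAIN_APPROX_NONE)[0],key=cv2.contourArea)
    print("tray", cv2.minAreaRect(c), cv2.approxPolyDP(cv2.convexHull(c),6,True).reshape(-1,2).tolist())
E
```

```text
top white in console
 A1494 c(239.5,207.7) bb (217, 186, 46, 44) ell [239.5 207.7] [42.6 44.8] 108.0
 A192 c(199.3,219.4) bb (192, 193, 16, 54) ell [199.2 218.9] [ 4.2 73.3] 167.0
 A185 c(276.9,206.6) bb (271, 180, 13, 54) ell [277.  206.7] [ 4.1 69.8] 170.0
 A58 c(232.8,176.3) bb (227, 172, 11, 12) ell [232.8 176.2] [ 9.3 11.8] 156.0
grey cap
 A12242 c(240.4,205.0) bb (180, 150, 120, 115) ell [240.1 205.1] [123.4 133.8] 105.0
dark in tray
 A822 c(455.7,234.7) bb (439, 214, 33, 38) ell [455.6 234.6] [31.2 34.9] 10.0
 A690 c(471.1,281.4) bb (456, 267, 31, 30) ell [471.1 281.4] [28.7 30.7] 124.0
 A383 c(517.2,267.1) bb (506, 256, 24, 23) ell [517.2 267.1] [21.3 23.1] 101.0
 A288 c(501.5,221.2) bb (490, 211, 25, 22) ell [501.6 221.3] [17.7 22.3] 123.0
white in tray(line)
 A7369 c(489.8,251.6) bb (425, 193, 126, 118) ell [489.2 249.9] [104.1 113.1] 94.0
 A24 c(477.6,305.1) bb (459, 299, 38, 13) ell [477.8 305.1] [ 1.5 36.2] 73.0
 A9 c(528.3,289.5) bb (521, 287, 15, 6) ell [528.1 289.5] [ 1.6 14.5] 73.0
 A6 c(514.8,293.7) bb (511, 292, 9, 4) ell [514.9 293.6] [1.7 8.8] 74.0
 A4 c(539.4,28
[... 659 characters left out ...]
74) ell [390.  205.9] [ 72.2 115.9] 64.0
dark in tray
 A769 c(256.9,345.2) bb (241, 327, 33, 36) ell [257.  345.3] [28. 36.] 141.0
 A514 c(218.0,333.2) bb (205, 321, 27, 26) ell [218.  333.2] [23.9 27.5] 59.0
 A334 c(195.9,373.4) bb (186, 363, 22, 22) ell [195.9 373.4] [20.2 21.3] 34.0
 A264 c(237.9,388.7) bb (229, 380, 19, 18) ell [237.9 388.6] [17.2 21. ] 78.0
white in tray(line)
 A7486 c(221.7,364.9) bb (161, 305, 129, 119) ell [224.6 364.7] [104.4 111.1] 71.0
 A10 c(264.6,344.9) bb (261, 342, 9, 7) ell [264.8 345. ] [ 1.8 10.6] 125.0
tray ((225.56069946289062, 360.4327697753906), (97.79978942871094, 102.15153503417969), 23.629377365112305) [[207, 305], [289, 333], [251, 423], [161, 386]]
```

```bash
python3 - <<'E'
from h import *
import pickle
T,S=pickle.load(open("v0.pkl","rb"))
f=lambda *a:np.round(a[0],4)
c=plane(T,(239.5,207.7),.1005); t=plane(T,(232.8,176.3),.1005+.055*.5+.0)
print("disc",f(c),"tri",f(t),"dist",np.linalg.norm(t-c),"yaw",np.degrees(np.arctan2(*(t-c)[[1,0]])))
print("tri triang",tri(T,(232.8,176.3),S,(409.5,199.9)))
# panel outer corners from top picture corners (crop/4 + off)
cs=[(160+30/4,130+112/4),(160+520/4,130+33/4),(160+592/4,130+492/4),(160+138/4,130+572/4)]
for p,z in zip(cs,(.155,.155,.045,.045)): print("corner",f(plane(T,p,z)))
# tray
tt=[(516,193),(550,284),(457,312),(425,219)]; ss=[(251,423),(161,386),(207,305),(289,333)]
P=[]
for a,b in zip(tt,ss):
    x,e=tri(T,a,S,b); p=plane(T,a,.016); q=plane(S,b,.016); print("tray",f(x),round(e,4),f(p),f(q)); P.append(p)
P=np.array(P); print("centre",P.mean(0), [np.linalg.norm(P[i]-P[i-1]) for i in range(4)])
print("pad T",f(plane(T,(471.1,281.4),.007)),"S",f(plane(S,(218,333.2),.007)))
print("knob T",f(plane(T,(517.2,267.1),.012)),"fuse",f(plane(T,(501.5,221.2),.012)))
E
```

```text
disc [0.583  0.2387 0.1005] tri [0.633  0.2489 0.128 ] dist 0.057957376999074724 yaw 11.574153543146771
tri triang (array([0.63110922, 0.24788067, 0.13412179]), np.float64(0.000281737361667447))
corner [0.6551 0.3591 0.155 ]
corner [0.6954 0.1479 0.155 ]
corner [0.5124 0.1147 0.045 ]
corner [0.4699 0.3257 0.045 ]
tray [ 0.6484 -0.2906  0.0113] 0.0036 [ 0.6459 -0.2903  0.016 ] [ 0.6508 -0.2897  0.016 ]
tray [ 0.4673 -0.347   0.0154] 0.001 [ 0.4675 -0.3463  0.016 ] [ 0.4672 -0.3474  0.016 ]
tray [ 0.4101 -0.1695  0.0146] 0.0016 [ 0.4105 -0.1685  0.016 ] [ 0.4103 -0.1705  0.016 ]
tray [ 0.5894 -0.1108  0.0169] 0.0 [ 0.5896 -0.111   0.016 ] [ 0.5891 -0.1105  0.016 ]
centre [ 0.52838773 -0.22901592  0.016     ] [np.float64(0.1879533227829674), np.float64(0.1869962960171943), np.float64(0.18665835844999196), np.float64(0.18812340317299872)]
pad T [ 0.4703 -0.1993  0.007 ] S [ 0.4709 -0.1997  0.007 ]
knob T [ 0.4993 -0.2871  0.012 ] fuse [ 0.5893 -0.2608  0.012 ]
```

```bash
cat >> h.py <<'E'
def frame(psi,o):
    # dial frame: z=n, x up slope
    x=np.array([np.cos(psi)*np.cos(np.pi/6),np.sin(psi)*np.cos(np.pi/6),.5]); y=np.array([-np.sin(psi),np.cos(psi),0]); z=np.cross(x,y)
    return np.stack([x,y,z],1),np.array(o)
def hit(d,uv,M,o,z):
    c,v=ray(d,uv); n=M[:,2]; t=((o+z*n-c)@n)/(v@n); return M.T@(c+t*v-o)
E
python3 - <<'E'
from h import *
import pickle
T,S=pickle.load(open("v0.pkl","rb"))
# panel centre (mid corners) and seat
for psi in (10.5,11.,11.5):
    M,o=frame(np.radians(psi),[.5815,.238,.1026])
    print(psi)
    r=lambda *a:np.round(1000*hit(*a),1)
    print(" disc",r(T,(239.5,207.7),M,o,-.003)," tri T",r(T,(232.8,176.3),M,o,-.003),"S",r(S,(409.5,199.9),M,o,-.003))
    print(" rails T",r(T,(199.3,219.2),M,o,.039),r(T,(276.9,206.6),M,o,.039),"S rail",r(S,(393.1,167.4),M,o,.039))
    print(" captop T",r(T,(238.5,215),M,o,.04),"S",r(S,(379.8,188.4),M,o,.04))
    h=hit(T,(221.2,204.5),M,o,-.001);print(" tab tip",np.round(h*1000,1),np.degrees(np.arctan2(h[1],h[0])))
    h=hit(S,(320+383/5,150+207/5),M,o,-.001);print(" tab S",np.round(h*1000,1),np.degrees(np.arctan2(h[1],h[0])))
print(tri(T,(238.5,215),S,(379.8,188.4)))
# handle line ends
f=lambda x,y:(410+x/4,180+y/4)
g=lambda x,y:(155+x/5,300+y/5)
a=tri(T,f(201,140),S,g(575,243)); b=tri(T,f(205,185),S,g(527,211)); print(a,b)
for p in ((201,140),(205,185)): print(plane(T,f(*p),.05))
for p in ((575,243),(527,211)): print(plane(S,g(*p),.05))
E
```

```text
10.5
 disc [ 0.2  0.4 -3. ]  tri T [58.5  1.2 -3. ] S [55.4  6.1 -3. ]
 rails T [ 1.8 67.4 39. ] [  2.3 -68.2  39. ] S rail [ 2.8 67.9 39. ]
 captop T [-1.5 -0.4 40. ] S [ 2.5 -3.  40. ]
 tab tip [11.8 31.2 -1. ] 69.23335996453453
 tab S [11.8 31.9 -1. ] 69.71788489813744
11.0
 disc [ 0.2  0.4 -3. ]  tri T [58.5  0.7 -3. ] S [55.5  5.6 -3. ]
 rails T [ 2.4 67.5 39. ] [  1.7 -68.1  39. ] S rail [ 3.6 67.7 39. ]
 captop T [-1.5 -0.2 40. ] S [ 2.4 -2.8 40. ]
 tab tip [12.1 31.1 -1. ] 68.73330729038507
 tab S [12.2 31.7 -1. ] 68.9886747568169
11.5
 disc [ 0.2  0.4 -3. ]  tri T [58.5  0.3 -3. ] S [55.5  5.2 -3. ]
 rails T [ 3.  67.6 39. ] [  1.1 -67.9  39. ] S rail [ 4.4 67.5 39. ]
 captop T [-1.5 -0.  40. ] S [ 2.4 -2.6 40. ]
 tab tip [12.4 31.  -1. ] 68.23380624622398
 tab S [12.5 31.4 -1. ] 68.26172725050127
(array([0.56195284, 0.2348716 , 0.13345683]), np.float64(0.0016547535608843645))
(array([ 0.59167522, -0.1696327 ,  0.04986557]), np.float64(0.003671838540177061)) (array([ 0.56909898, -0.17119463,  0.05120701]), np.float64(0.002045682901742333))
[ 0.5904784  -0.17102047  0.05      ]
[ 0.56873672 -0.17230521  0.05      ]
[ 0.59292233 -0.16827503  0.05      ]
[ 0.56932224 -0.17012806  0.05      ]
```

```bash
cat >> h.py <<'E'
PSI=np.radians(11.); SEAT=np.array([.582,.238,.1026])
MD,_=frame(PSI,SEAT)
def Rdial(phi): # tool x at angle phi from dial x about n ; tool z=-n
    x=MD@np.array([np.cos(phi),np.sin(phi),0]); z=-MD[:,2]; return R.from_matrix(np.stack([x,np.cross(z,x),z],1))
def Rdown(yaw):
    x=np.array([np.cos(yaw),np.sin(yaw),0]); z=np.array([0,0,-1.]); return R.from_matrix(np.stack([x,np.cross(z,x),z],1))
def plan(P,Q):
    p,q,s=tcp(); rv=(q.inv()*Q).as_rotvec()/np.pi; sh=Q.inv().apply(np.asarray(P)-p)/.4
    shb=q.inv().apply(np.asarray(P)-p)/.4
    print("t %.2f pos"%s["clock"],np.round(p,4),"F",np.round(s["contact_force"],1),"w %.4f"%s["gripper_width"])
    print(" rot total",np.round(rv,4),"rows",int(np.ceil(np.linalg.norm(rv)/.039)), " shift(after rot)",np.round(sh,4),"rows",int(np.ceil(np.linalg.norm(sh)/.1))," shift(before rot)",np.round(shb,4))
E
python3 - <<'E'
from h import *
Q=Rdial(0.); plan(SEAT+MD[:,2]*.11,Q)
print(MD)
E
```

```text
t 0.25 pos [0.2147 0.6132 0.2431] F [-0.9 -0.1 -0.4] w 0.0928
 rot total [-0.0866  0.1515  0.3239] rows 10  shift(after rot) [0.4501 1.0959 0.3904] rows 13  shift(before rot) [-0.6511  1.0579  0.1139]
[[ 0.85011408 -0.190809   -0.49081359]
 [ 0.16524544  0.98162718 -0.0954045 ]
 [ 0.5         0.          0.8660254 ]]
```

>>> {"op": "servo_tool", "data": {
  "motion": [
    {"tx":-0.05,"ty":0.081},
    {"tx":-0.05,"ty":0.081},
    {"tx":-0.05,"ty":0.081},
    {"tx":-0.05,"ty":0.081},
    {"tx":-0.05,"ty":0.081},
    {"tx":-0.05,"ty":0.081},
    {"tx":-0.05,"ty":0.081},
    {"tx":-0.05,"ty":0.081},
    {"tx":-0.05,"ty":0.081},
    {"tx":-0.05,"ty":0.081}
  ]
}}

```text
validation failed for argument at $.mo...
```

>>> {"op": "servo_tool", "data": {
  "motion": [
    {"tx":-0.05,"ty":0.081},
    {"tx":-0.05,"ty":0.081},
    {"tx":-0.05,"ty":0.081},
    {"wx":0,"wy":0,"wz":0}
  ]
}}

```text
validation failed for argument at $.mo...
```

```bash
python3 - <<'E'
from h import *
Q=Rdial(0.); plan(SEAT+MD[:,2]*.12,Q); print(tcp()[2]["joints"])
E
```

```text
t 0.25 pos [0.2147 0.6132 0.2431] F [-0.9 -0.1 -0.4] w 0.0928
 rot total [-0.0866  0.1515  0.3239] rows 10  shift(after rot) [0.4501 1.0959 0.3654] rows 13  shift(before rot) [-0.6574  1.0471  0.0922]
[-1.26051166  0.61540359 -0.01261825  1.42406058  0.00812341  1.1033877
 -0.0404138 ]
```

>>> {"op": "servo_tool", "data": {
  "motion": [
    {"tx":-0.05,"ty":0.081,"tz":0,"wx":0,"wy":0,"wz":0}
  ],
  "claw": 1
}}

```text
clock: 0.33
eef_pos: [0.2305, 0.5894, 0.2427]
tcp_rot: [-0.004, 0.812, 0.584, -0.001]
contact_force: [0.4, 0.6, 0.1]
gripper_width: 0.0927
```

>>> {"op": "servo_tool", "data": {
  "motion": [
    {"tx":-0.05,"ty":0.081,"tz":0,"wx":0,"wy":0,"wz":0},
    {"tx":-0.05,"ty":0.081,"tz":0,"wx":0,"wy":0,"wz":0},
    {"tx":-0.05,"ty":0.081,"tz":0,"wx":0,"wy":0,"wz":0},
    {"tx":-0.05,"ty":0.081,"tz":0,"wx":0,"wy":0,"wz":0},
    {"tx":-0.05,"ty":0.081,"tz":0,"wx":0,"wy":0,"wz":0},
    {"tx":-0.05,"ty":0.081,"tz":0,"wx":0,"wy":0,"wz":0},
    {"tx":-0.05,"ty":0.081,"tz":0,"wx":0,"wy":0,"wz":0},
    {"tx":-0.05,"ty":0.081,"tz":0,"wx":0,"wy":0,"wz":0},
    {"tx":-0.05,"ty":0.081,"tz":0,"wx":0,"wy":0,"wz":0},
    {"tx":-0.05,"ty":0.081,"tz":0,"wx":0,"wy":0,"wz":0}
  ]
}}

```text
clock: 1.17
eef_pos: [0.4793, 0.2865, 0.2438]
tcp_rot: [-0.0, 0.816, 0.579, 0.0]
contact_force: [0.2, 1.0, -0.6]
gripper_width: 0.0933
```

>>> {"op": "servo_tool", "data": {
  "motion": [
    {"tx":-0.05,"ty":0.081,"tz":0,"wx":0,"wy":0,"wz":0},
    {"tx":-0.05,"ty":0.081,"tz":0,"wx":0,"wy":0,"wz":0},
    {"tx":0,"ty":0,"tz":0,"wx":0,"wy":0,"wz":0}
  ]
}}

```text
clock: 1.42
eef_pos: [0.5323, 0.2186, 0.2437]
tcp_rot: [0.004, 0.82, 0.573, -0.0]
contact_force: [1.1, -1.0, -0.6]
gripper_width: 0.0929
```

```bash
python3 - <<'E'
from h import *
Q=Rdial(0.); plan(SEAT+MD[:,2]*.12,Q); print(tcp()[2]["joints"])
E
```

```text
t 1.42 pos [0.5323 0.2186 0.2437] F [ 1.1 -1.  -0.6] w 0.0929
 rot total [-0.0828  0.1519  0.32  ] rows 10  shift(after rot) [-0.0627 -0.0238  0.071 ] rows 1  shift(before rot) [ 0.0111 -0.029   0.0926]
[-0.45472421  0.49636743  0.03530749  1.64941779 -0.01020949  0.99468945
  0.80117562]
```

>>> {"op": "servo_tool", "data": {
  "motion": [
    {"tx":0,"ty":0,"tz":0,"wx":-0.0083,"wy":0.0152,"wz":0.032},
    {"tx":0,"ty":0,"tz":0,"wx":-0.0083,"wy":0.0152,"wz":0.032},
    {"tx":0,"ty":0,"tz":0,"wx":-0.0083,"wy":0.0152,"wz":0.032},
    {"tx":0,"ty":0,"tz":0,"wx":-0.0083,"wy":0.0152,"wz":0.032},
    {"tx":0,"ty":0,"tz":0,"wx":-0.0083,"wy":0.0152,"wz":0.032},
    {"tx":0,"ty":0,"tz":0,"wx":-0.0083,"wy":0.0152,"wz":0.032},
    {"tx":0,"ty":0,"tz":0,"wx":-0.0083,"wy":0.0152,"wz":0.032},
    {"tx":0,"ty":0,"tz":0,"wx":-0.0083,"wy":0.0152,"wz":0.032},
    {"tx":0,"ty":0,"tz":0,"wx":-0.0083,"wy":0.0152,"wz":0.032},
    {"tx":0,"ty":0,"tz":0,"wx":-0.0083,"wy":0.0152,"wz":0.032}
  ],
  "claw": 0.5
}}

```text
clock: 2.25
eef_pos: [0.5262, 0.2283, 0.244]
tcp_rot: [-0.031, 0.961, 0.095, 0.257]
contact_force: [0.5, -0.1, -1.4]
gripper_width: 0.0696
```

>>> {"op": "servo_tool", "data": {
  "motion": [
    {"tx":0,"ty":0,"tz":0,"wx":0,"wy":0,"wz":0}
  ]
}}

```text
clock: 2.33
eef_pos: [0.5232, 0.2309, 0.2422]
tcp_rot: [-0.03, 0.961, 0.1, 0.254]
contact_force: [-0.8, 0.5, -0.5]
gripper_width: 0.0698
```

```bash
python3 - <<'E'
from h import *
Q=Rdial(0.); plan(SEAT+MD[:,2]*.12,Q); print(tcp()[2]["joints"])
d=grab("wrist","w1"); print(np.round(proj(d,SEAT+.04*MD[:,2]),1),np.round(proj(d,SEAT),1), np.round(proj(d,SEAT+.055*MD[:,0]),1))
import pickle; pickle.dump(d,open("w1.pkl","wb"))
E
```

```text
t 2.33 pos [0.5232 0.2309 0.2422] F [-0.8  0.5 -0.5] w 0.0698
 rot total [-0.0048  0.002   0.0038] rows 1  shift(after rot) [-0.0466  0.0106  0.076 ] rows 1  shift(before rot) [-0.0463  0.0112  0.0761]
[-0.87233186  0.36219232  0.45867357  2.08540488 -0.1379478   0.22630585
 -0.14596903]
[288.5 253.1] [292.3 239.4] [366.4 240.2]
```

View pics/w1.png

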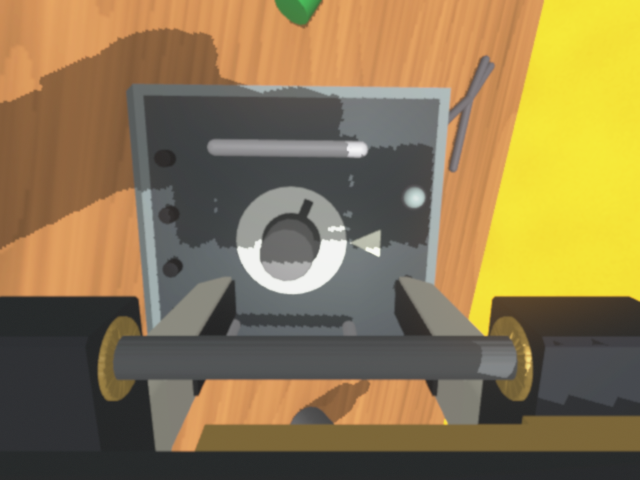

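>>> {"op": "servo_tool", "data": {
  "motion": [
    {"tx":-0.023,"ty":0.005,"tz":0.038,"wx":-0.0024,"wy":0.001,"wz":0.002},
    {"tx":-0.023,"ty":0.005,"tz":0.038,"wx":-0.0024,"wy":0.001,"wz":0},
    {"tx":0,"ty":0,"tz":0.04,"wx":0,"wy":0,"wz":0},
    {"tx":0,"ty":0,"tz":0.04,"wx":0,"wy":0,"wz":0},
    {"tx":0,"ty":0,"tz":0,"wx":0,"wy":0,"wz":0},
    {"tx":0,"ty":0,"tz":0,"wx":0,"wy":0,"wz":0}
  ]
}}

```text
clock: 2.88
eef_pos: [0.543, 0.2273, 0.1802]
tcp_rot: [-0.024, 0.961, 0.094, 0.259]
contact_force: [-1.6, -0.8, 0.4]
gripper_width: 0.0697
```

```bash
sed -i 's/radians(11.)/radians(10.5)/' h.py; python3 - <<'E'
from h import *
Q=Rdial(0.); plan(SEAT+MD[:,2]*.032,Q); print(tcp()[2]["joints"])
d=grab("wrist","w2"); print(np.round(proj(d,SEAT+.04*MD[:,2]),1),np.round(proj(d,SEAT),1), np.round(proj(d,SEAT+.055*MD[:,0]),1))
E
```

```text
t 2.88 pos [0.543  0.2273 0.1802] F [-1.6 -0.8  0.4] w 0.0697
 rot total [-0.0008 -0.0007  0.0032] rows 1  shift(after rot) [-0.0097 -0.0086  0.1384] rows 2  shift(before rot) [-0.01   -0.0083  0.1384]
[-0.76135058  0.48196406  0.35026059  2.12035436 -0.17196032  0.0590498
 -0.12660321]
[308.8 269.9] [309.6 248.9] [403.6 249.7]
```

View pics/w2.png

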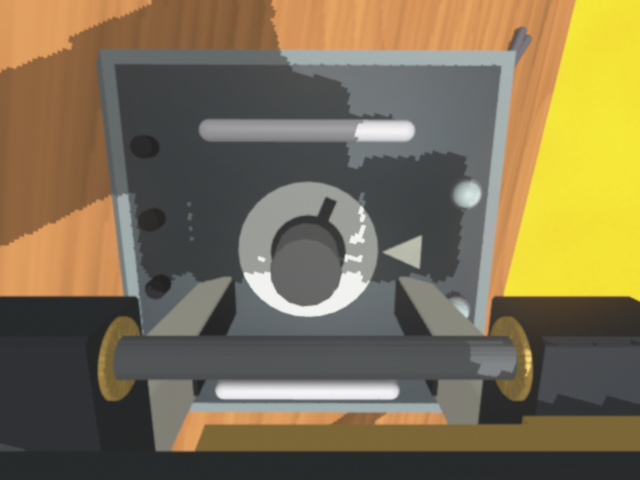

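>>> {"op": "servo_tool", "data": {
  "motion": [
    {"tx":-0.01,"ty":-0.009,"tz":0.03,"wx":0,"wy":0,"wz":0.003},
    {"tx":0,"ty":0,"tz":0.03,"wx":0,"wy":0,"wz":0},
    {"tx":0,"ty":0,"tz":0,"wx":0,"wy":0,"wz":0},
    {"tx":0,"ty":0,"tz":0,"wx":0,"wy":0,"wz":0}
  ]
}}

```text
clock: 3.27
eef_pos: [0.5507, 0.2334, 0.1588]
tcp_rot: [-0.025, 0.962, 0.089, 0.258]
contact_force: [1.0, 0.1, 0.5]
gripper_width: 0.0698
```

```bash
python3 - <<'E'
from h import *
Q=Rdial(0.); plan(SEAT+MD[:,2]*.032,Q); print(tcp()[2]["joints"])
E
```

```text
t 3.27 pos [0.5507 0.2334 0.1588] F [1.  0.1 0.5] w 0.0698
 rot total [-0.0008 -0.0005  0.0003] rows 1  shift(after rot) [-0.0018  0.003   0.0811] rows 1  shift(before rot) [-0.002   0.0032  0.0811]
[-0.737824    0.5295825   0.31778139  2.11500712 -0.19611689  0.01545679
 -0.12197245]
```

>>> {"op": "servo_tool", "data": {
  "motion": [
    {"tx":0,"ty":0,"tz":0.02,"wx":0,"wy":0,"wz":0},
    {"tx":0,"ty":0,"tz":0.01,"wx":0,"wy":0,"wz":0},
    {"tx":0,"ty":0,"tz":0,"wx":0,"wy":0,"wz":0},
    {"tx":0,"ty":0,"tz":0,"wx":0,"wy":0,"wz":0}
  ]
}}

```text
clock: 3.6
eef_pos: [0.5577, 0.2356, 0.1512]
tcp_rot: [-0.024, 0.962, 0.089, 0.256]
contact_force: [0.4, -0.3, -0.1]
gripper_width: 0.0698
```

```bash
python3 - <<'E'
from h import *
Q=Rdial(0.); plan(SEAT+MD[:,2]*.032,Q); print(tcp()[2]["joints"])
E
```

```text
t 3.60 pos [0.5577 0.2356 0.1512] F [ 0.4 -0.3 -0.1] w 0.0698
 rot total [-0.0004  0.0009  0.0002] rows 1  shift(after rot) [-0.0081  0.0051  0.0557] rows 1  shift(before rot) [-0.0079  0.0052  0.0558]
[-0.72528205  0.5503039   0.30724997  2.09878385 -0.24004717  0.01494151
 -0.07839456]
```

>>> {"op": "servo_tool", "data": {
  "motion": [
    {"tx":0,"ty":0,"tz":-0.075,"wx":0,"wy":0,"wz":0},
    {"tx":0,"ty":0,"tz":-0.075,"wx":0,"wy":0,"wz":0},
    {"tx":0,"ty":0,"tz":0,"wx":-0.037,"wy":0,"wz":0},
    {"tx":0,"ty":0,"tz":0,"wx":-0.037,"wy":0,"wz":0},
    {"tx":0,"ty":0,"tz":0,"wx":-0.037,"wy":0,"wz":0},
    {"tx":0,"ty":0,"tz":0,"wx":0,"wy":0,"wz":0},
    {"tx":0,"ty":0,"tz":0,"wx":0,"wy":0,"wz":0}
  ]
}}

```text
clock: 4.18
eef_pos: [0.5269, 0.2335, 0.1977]
tcp_rot: [0.121, 0.956, 0.055, 0.263]
contact_force: [0.2, -1.4, 0.7]
gripper_width: 0.0695
```

```bash
python3 - <<'E'
from h import *
Q=Rdial(0.)*R.from_euler('x',-20,degrees=True); plan(SEAT+MD[:,2]*.026-.006*Q.as_matrix()[:,2],Q); print(tcp()[2]["joints"])
E
```

```text
t 4.18 pos [0.5269 0.2335 0.1977] F [ 0.2 -1.4  0.7] w 0.0695
 rot total [-0.0166  0.003   0.0041] rows 1  shift(after rot) [ 1.000e-04 -5.860e-02  1.868e-01] rows 2  shift(before rot) [ 0.0026 -0.0487  0.1896]
[-1.30844091  0.66073406  0.94740597  2.04335116 -0.18420422  0.30264551
 -0.29632281]
```

>>> {"op": "servo_tool", "data": {
  "motion": [
    {"tx":0,"ty":-0.029,"tz":0.05,"wx":-0.016,"wy":0.003,"wz":0.004},
    {"tx":0,"ty":-0.028,"tz":0.05,"wx":0,"wy":0,"wz":0},
    {"tx":0,"ty":0,"tz":0,"wx":0,"wy":0,"wz":0},
    {"tx":0,"ty":0,"tz":0,"wx":0,"wy":0,"wz":0}
  ]
}}

```text
clock: 4.52
eef_pos: [0.549, 0.2398, 0.1603]
tcp_rot: [0.142, 0.952, 0.036, 0.268]
contact_force: [0.1, -0.6, 0.4]
gripper_width: 0.0697
```

```bash
python3 - <<'E'
from h import *
Q=Rdial(0.)*R.from_euler('x',-20,degrees=True); plan(SEAT+MD[:,2]*.026-.006*Q.as_matrix()[:,2],Q); print(tcp()[2]["joints"])
E
```

```text
t 4.52 pos [0.549  0.2398 0.1603] F [ 0.1 -0.6  0.4] w 0.0697
 rot total [-0.0002  0.0014 -0.0039] rows 1  shift(after rot) [-0.0025 -0.0159  0.0857] rows 1  shift(before rot) [-0.0023 -0.0158  0.0857]
[-1.27395987  0.77389366  0.9219211   2.00459228 -0.22075142  0.27484933
 -0.34101701]
```

>>> {"op": "servo_tool", "data": {
  "motion": [
    {"tx":-0.0025,"ty":-0.016,"tz":0.029,"wx":0,"wy":0.0014,"wz":-0.004},
    {"tx":0,"ty":0,"tz":0.028,"wx":0,"wy":0,"wz":0},
    {"tx":0,"ty":0,"tz":0.028,"wx":0,"wy":0,"wz":0},
    {"tx":0,"ty":0,"tz":0,"wx":0,"wy":0,"wz":0},
    {"tx":0,"ty":0,"tz":0,"wx":0,"wy":0,"wz":0}
  ]
}}

```text
clock: 4.93
eef_pos: [0.5661, 0.2384, 0.13]
tcp_rot: [0.144, 0.951, 0.043, 0.27]
contact_force: [0.1, -0.3, 0.2]
gripper_width: 0.0698
```

```bash
python3 - <<'E'
from h import *
Q=Rdial(0.)*R.from_euler('x',-20,degrees=True); plan(SEAT+MD[:,2]*.026-.006*Q.as_matrix()[:,2],Q); print(tcp()[2]["joints"])
d=grab("wrist","w3")
d=grab("scene","s3"); cv2.imwrite("pics/s3c.png",cv2.resize(d["pixels"][60:300,260:500],None,fx=2.5,fy=2.5))
E
```

```text
t 4.93 pos [0.5661 0.2384 0.13  ] F [ 0.1 -0.3  0.2] w 0.0698
 rot total [ 0.0002 -0.0006  0.0007] rows 1  shift(after rot) [-0.0005  0.0031  0.0007] rows 1  shift(before rot) [-0.0005  0.0031  0.0007]
[-1.21248905  0.82435898  0.86199675  1.99394494 -0.23391163  0.21311625
 -0.33045622]
```

View pics/w3.png

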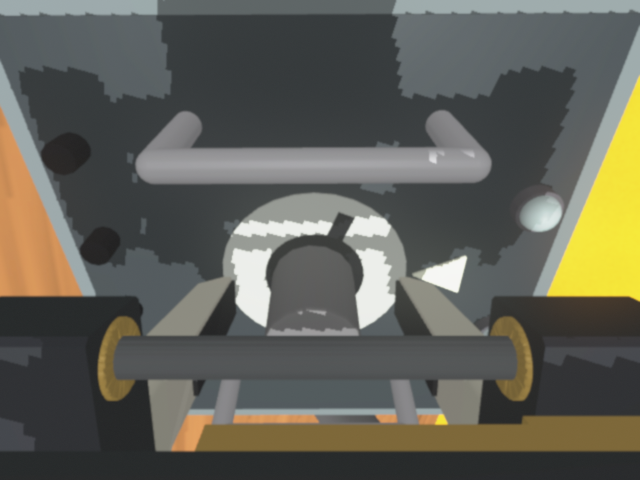

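View pics/s3c.png

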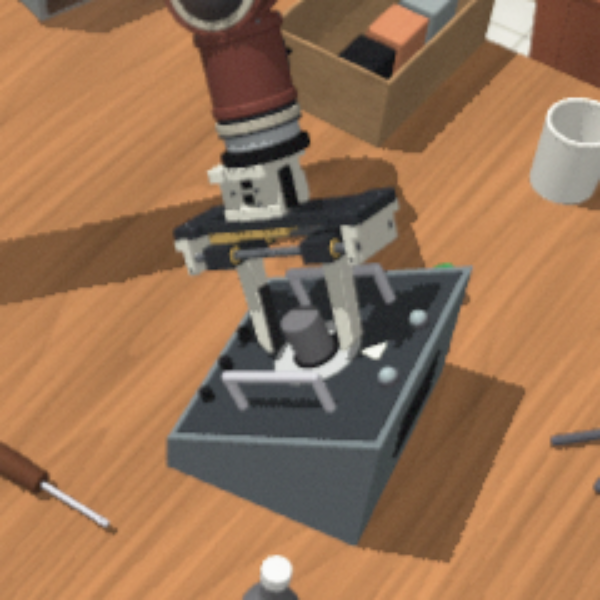

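>>> {"op": "servo_tool", "data": {
  "motion": [
    {"tx":0,"ty":0.003,"tz":0,"wx":0,"wy":0,"wz":0},
    {"tx":0,"ty":0,"tz":0,"wx":0,"wy":0,"wz":0},
    {"tx":0,"ty":0,"tz":0,"wx":0,"wy":0,"wz":0},
    {"tx":0,"ty":0,"tz":0,"wx":0,"wy":0,"wz":0},
    {"tx":0,"ty":0,"tz":0,"wx":0,"wy":0,"wz":0},
    {"tx":0,"ty":0,"tz":0,"wx":0,"wy":0,"wz":0},
    {"tx":0,"ty":0,"tz":0,"wx":0,"wy":0,"wz":0}
  ],
  "claw": -1
}}

```text
clock: 5.62
eef_pos: [0.5658, 0.2387, 0.1306]
tcp_rot: [0.144, 0.951, 0.044, 0.27]
contact_force: [-0.5, 0.3, 1.8]
gripper_width: 0.035
```

```bash
python3 - <<'E'
from h import *
p,q,s=tcp(); n=MD[:,2]
print(s["contact_force"],s["gripper_width"],"lift dir in tool",np.round(q.inv().apply(n),3),"40mm units",np.round(q.inv().apply(n)*.1,4))
E
```

```text
[-0.51661695  0.31248191  1.78323243] 0.0349983638207258 lift dir in tool [ 0.002  0.341 -0.94 ] 40mm units [ 0.0002  0.0341 -0.094 ]
```

>>> {"op": "servo_tool", "data": {
  "motion": [
    {"tx":0,"ty":0.009,"tz":-0.024,"wx":0,"wy":0,"wz":0},
    {"tx":0,"ty":0.009,"tz":-0.024,"wx":0,"wy":0,"wz":0},
    {"tx":0,"ty":0.009,"tz":-0.024,"wx":0,"wy":0,"wz":0},
    {"tx":0,"ty":0.009,"tz":-0.024,"wx":0,"wy":0,"wz":0},
    {"tx":0,"ty":0.018,"tz":-0.048,"wx":0,"wy":0,"wz":0},
    {"tx":0,"ty":0.018,"tz":-0.048,"wx":0,"wy":0,"wz":0},
    {"tx":0,"ty":0,"tz":0,"wx":0,"wy":0,"wz":0}
  ]
}}

```text
clock: 6.2
eef_pos: [0.5252, 0.2301, 0.2047]
tcp_rot: [0.142, 0.951, 0.043, 0.272]
contact_force: [-1.3, -0.2, 0.2]
gripper_width: 0.0351
```

```bash
python3 - <<'E'
from h import *
p,q,s=tcp(); print(s["joints"],s["gripper_width"],s["contact_force"])
d=grab("wrist","w4")
d=grab("scene","s4"); cv2.imwrite("pics/s4c.png",cv2.resize(d["pixels"][60:300,260:500],None,fx=2.5,fy=2.5))
E
```

```text
[-1.3645079   0.69418399  1.01875315  2.03928245 -0.17802595  0.3264742
 -0.32927449] 0.03507020466324495 [-1.27830813 -0.17240165  0.24800846]
```

View pics/w4.png

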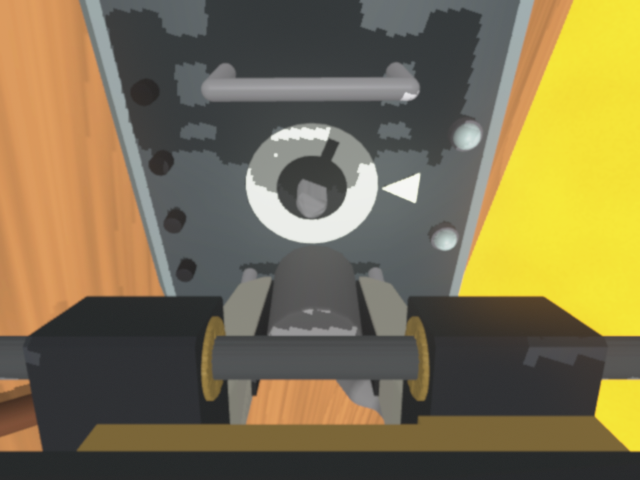

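View pics/s4c.png

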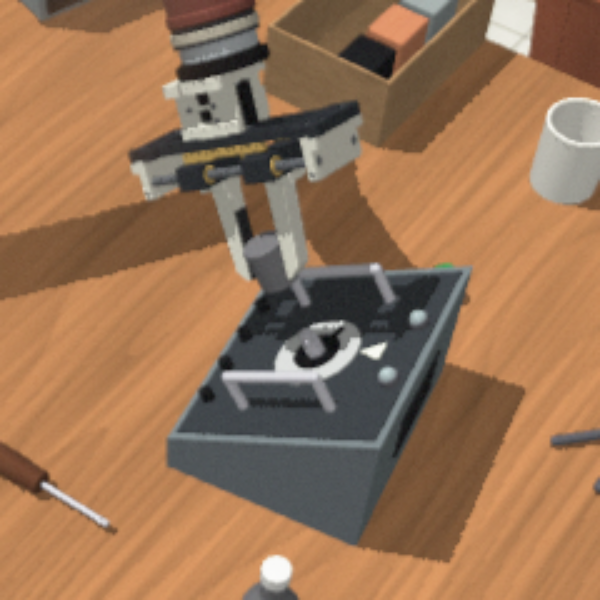

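```bash
cat >> h.py <<'E'
def Rframe(x,z):
    z=z/np.linalg.norm(z); x=x-z*(x@z); x/=np.linalg.norm(x); return R.from_matrix(np.stack([x,np.cross(z,x),z],1))
E
python3 - <<'E'
from h import *
import pickle
T,S=pickle.load(open("v0.pkl","rb"))
print("bottle cap T/S", tri(T,(371,139),S,(370,288)))
qg=R.from_quat([.951,.044,.27,.144]); pg=np.array([.5658,.2387,.1306])
M=MD; C=R.from_matrix(MD)     # cap frame: dial axes
Rl=C.inv()*qg; pl=C.inv().apply(pg-SEAT); print("tool in cap:",Rl.as_euler('xyz',degrees=True),pl)
# cap upright with tool x azimuth a
a=np.radians(-72.5)
C2=R.from_euler('z',a)
Q=C2*Rl; P=np.array([.4704,-.1995,.0075])+C2.apply(pl)
print("target",P,Q.as_matrix())
np.save("place.npy",np.r_[P,Q.as_quat()])
plan(P+[0,0,.12],Q)
E
```

```text
bottle cap T/S (array([0.6957612 , 0.00747904, 0.15800388]), np.float64(0.0007187779499098709))
tool in cap: [ 1.60010409e+02 -5.85759727e-02  2.17128208e-01] [0.00031579 0.00364049 0.03214929]
target [ 0.47396696 -0.19870646  0.03964929] [[ 0.30431768 -0.89528904 -0.32534332]
 [-0.95257005 -0.28565122 -0.10494606]
 [ 0.00102234  0.34184925 -0.93975425]]
t 6.30 pos [0.5253 0.2308 0.2024] F [-0.1  0.6 -0.6] w 0.0349
 rot total [-0.1215 -0.2822  0.376 ] rows 13  shift(after rot) [0.9836 0.3852 0.2549] rows 11  shift(before rot) [-0.3363  0.9932  0.285 ]
```

```bash
cat >> h.py <<'E'
def rows(P,Q,n=None):
    p,q,s=tcp(); rv=(q.inv()*Q).as_rotvec()/np.pi; d=np.asarray(P)-p
    m=max(np.linalg.norm(rv)/.038,np.linalg.norm(d)/.039); n=n or int(np.ceil(m)); print("t %.2f need %.1f rows"%(s["clock"],m),"n",n)
    w=np.round(rv/n,4); 
    for i in range(n):
        sh=np.round(q.inv().apply(d/n)/.4,4); q=q*R.from_rotvec(w*np.pi)
        print('{"tx": %g, "ty": %g, "tz": %g, "wx": %g, "wy": %g, "wz": %g},'%(*sh,*w))
E
python3 - <<'E'
from h import *
v=np.load("place.npy"); rows(v[:3]+[0,0,.17],R.from_quat(v[3:]),14)
E
```

```text
t 6.30 need 12.8 rows n 14
{"tx": -0.0195, "ty": 0.0736, "tz": 0.0131, "wx": -0.0087, "wy": -0.0202, "wz": 0.0269},
{"tx": -0.0123, "ty": 0.0745, "tz": 0.0161, "wx": -0.0087, "wy": -0.0202, "wz": 0.0269},
{"tx": -0.0049, "ty": 0.0748, "tz": 0.0187, "wx": -0.0087, "wy": -0.0202, "wz": 0.0269},
{"tx": 0.0026, "ty": 0.0743, "tz": 0.0208, "wx": -0.0087, "wy": -0.0202, "wz": 0.0269},
{"tx": 0.0103, "ty": 0.0732, "tz": 0.0225, "wx": -0.0087, "wy": -0.0202, "wz": 0.0269},
{"tx": 0.0178, "ty": 0.0714, "tz": 0.0235, "wx": -0.0087, "wy": -0.0202, "wz": 0.0269},
{"tx": 0.0253, "ty": 0.0689, "tz": 0.0241, "wx": -0.0087, "wy": -0.0202, "wz": 0.0269},
{"tx": 0.0325, "ty": 0.0658, "tz": 0.0241, "wx": -0.0087, "wy": -0.0202, "wz": 0.0269},
{"tx": 0.0394, "ty": 0.0621, "tz": 0.0236, "wx": -0.0087, "wy": -0.0202, "wz": 0.0269},
{"tx": 0.046, "ty": 0.0579, "tz": 0.0225, "wx": -0.0087, "wy": -0.0202, "wz": 0.0269},
{"tx": 0.052, "ty": 0.0531, "tz": 0.0209, "wx": -0.0087, "wy": -0.0202, "wz": 0.0269},
{"tx": 0.0576, "ty": 0.0479, "tz": 0.0188, "wx": -0.0087, "wy": -0.0202, "wz": 0.0269},
{"tx": 0.0625, "ty": 0.0424, "tz": 0.0162, "wx": -0.0087, "wy": -0.0202, "wz": 0.0269},
{"tx": 0.0668, "ty": 0.0365, "tz": 0.0132, "wx": -0.0087, "wy": -0.0202, "wz": 0.0269},
```

>>> {"op": "servo_tool", "data": {
  "motion": [
    {"tx":-0.0195,"ty":0.0736,"tz":0.0131,"wx":-0.0087,"wy":-0.0202,"wz":0.0269},
    {"tx":-0.0123,"ty":0.0745,"tz":0.0161,"wx":-0.0087,"wy":-0.0202,"wz":0.0269},
    {"tx":-0.0049,"ty":0.0748,"tz":0.0187,"wx":-0.0087,"wy":-0.0202,"wz":0.0269},
    {"tx":0.0026,"ty":0.0743,"tz":0.0208,"wx":-0.0087,"wy":-0.0202,"wz":0.0269},
    {"tx":0.0103,"ty":0.0732,"tz":0.0225,"wx":-0.0087,"wy":-0.0202,"wz":0.0269},
    {"tx":0.0178,"ty":0.0714,"tz":0.0235,"wx":-0.0087,"wy":-0.0202,"wz":0.0269},
    {"tx":0.0253,"ty":0.0689,"tz":0.0241,"wx":-0.0087,"wy":-0.0202,"wz":0.0269},
    {"tx":0.0325,"ty":0.0658,"tz":0.0241,"wx":-0.0087,"wy":-0.0202,"wz":0.0269}
  ]
}}

```text
clock: 6.97
eef_pos: [0.496, -0.0158, 0.2057]
tcp_rot: [0.153, 0.927, -0.337, 0.062]
contact_force: [0.4, 0.2, -0.8]
gripper_width: 0.0352
```

```bash
python3 - <<'E'
from h import *
print(tcp()[2]["joints"])
v=np.load("place.npy"); rows(v[:3]+[0,0,.17],R.from_quat(v[3:]))
E
```

```text
[-0.85212152  0.66114419  1.05228156  1.94008765 -0.32220176  0.81778022
 -0.39635163]
t 6.97 need 5.4 rows n 6
{"tx": 0.0395, "ty": 0.0616, "tz": 0.0231, "wx": -0.0085, "wy": -0.02, "wz": 0.0266},
{"tx": 0.0459, "ty": 0.0575, "tz": 0.022, "wx": -0.0085, "wy": -0.02, "wz": 0.0266},
{"tx": 0.0518, "ty": 0.0528, "tz": 0.0204, "wx": -0.0085, "wy": -0.02, "wz": 0.0266},
{"tx": 0.0572, "ty": 0.0477, "tz": 0.0183, "wx": -0.0085, "wy": -0.02, "wz": 0.0266},
{"tx": 0.0621, "ty": 0.0423, "tz": 0.0158, "wx": -0.0085, "wy": -0.02, "wz": 0.0266},
{"tx": 0.0663, "ty": 0.0365, "tz": 0.0128, "wx": -0.0085, "wy": -0.02, "wz": 0.0266},
```

>>> {"op": "servo_tool", "data": {
  "motion": [
    {"tx":0.0395,"ty":0.0616,"tz":0.0231,"wx":-0.0085,"wy":-0.02,"wz":0.0266},
    {"tx":0.0459,"ty":0.0575,"tz":0.022,"wx":-0.0085,"wy":-0.02,"wz":0.0266},
    {"tx":0.0518,"ty":0.0528,"tz":0.0204,"wx":-0.0085,"wy":-0.02,"wz":0.0266},
    {"tx":0.0572,"ty":0.0477,"tz":0.0183,"wx":-0.0085,"wy":-0.02,"wz":0.0266},
    {"tx":0.0621,"ty":0.0423,"tz":0.0158,"wx":-0.0085,"wy":-0.02,"wz":0.0266},
    {"tx":0.0663,"ty":0.0365,"tz":0.0128,"wx":-0.0085,"wy":-0.02,"wz":0.0266},
    {"tx":0,"ty":0,"tz":0,"wx":0,"wy":0,"wz":0}
  ]
}}

```text
clock: 7.55
eef_pos: [0.4722, -0.208, 0.2108]
tcp_rot: [0.144, 0.791, -0.586, -0.1]
contact_force: [-0.7, -1.6, 0.0]
gripper_width: 0.0348
```

```bash
python3 - <<'E'
from h import *
print(tcp()[2]["joints"])
v=np.load("place.npy"); rows(v[:3]+[0,0,.07],R.from_quat(v[3:]))
import pickle
d=grab("wrist","w5"); pickle.dump(d,open("w5.pkl","wb"))
t=grab("top","t5"); pickle.dump(t,open("t5.pkl","wb"))
cv2.imwrite("pics/t5c.png",cv2.resize(t["pixels"][150:340,380:580],None,fx=3,fy=3))
E
```

```text
[-0.30739667  0.80185444  1.05657689  1.67471588 -0.40626188  1.25411961
 -0.44255756]
t 7.55 need 2.6 rows n 3
{"tx": -0.0078, "ty": -0.0325, "tz": 0.0778, "wx": 0.0003, "wy": -0.0005, "wz": -0.0016},
{"tx": -0.0075, "ty": -0.0325, "tz": 0.0779, "wx": 0.0003, "wy": -0.0005, "wz": -0.0016},
{"tx": -0.0072, "ty": -0.0324, "tz": 0.0779, "wx": 0.0003, "wy": -0.0005, "wz": -0.0016},
```

View pics/w5.png

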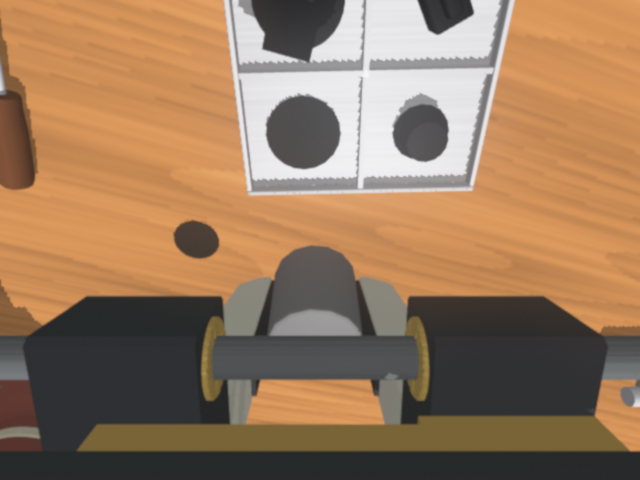

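View pics/t5c.png

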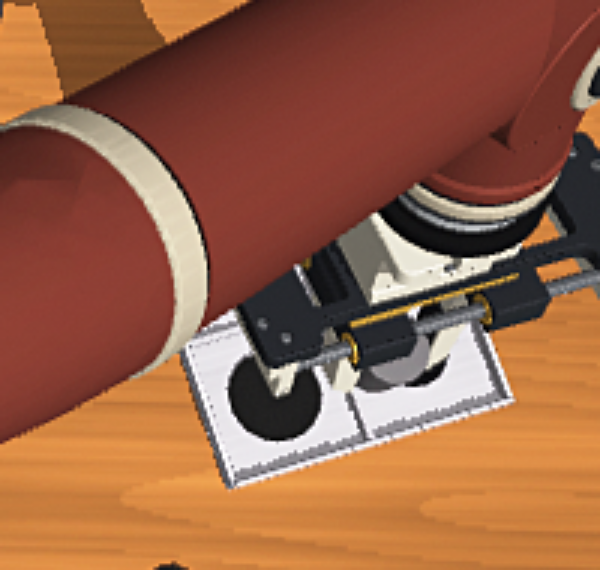

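```bash
python3 - <<'E'
from h import *
import pickle
d=pickle.load(open("w5.pkl","rb"))
print("pad",plane(d,(303,132),.007),"small",plane(d,(196,239),.0),"knob",plane(d,(421,132),.02), d["extrinsics"][:3,3])
m=cv2.inRange(cv2.cvtColor(d["pixels"],cv2.COLOR_BGR2HSV),(0,0,0),(180,255,90)); 
mm=np.zeros_like(m); mm[85:180,250:350]=m[85:180,250:350]
for c in cv2.findContours(mm,0,1)[0]:
    if cv2.contourArea(c)>500:
        e=cv2.fitEllipse(c);print(e, plane(d,e[0],.007))
E
```

```text
pad [ 0.47262131 -0.20160778  0.007     ] small [ 0.34135519 -0.13354763  0.        ] knob [ 0.50280495 -0.28639204  0.02      ] [ 0.57724582 -0.17617917  0.31998039]
((302.6789855957031, 131.76016235351562), (69.32633209228516, 70.62651824951172), 118.63572692871094) [ 0.47273417 -0.20131159  0.007     ]
```

>>> {"op": "servo_tool", "data": {
  "motion": [
    {"tx":-0.0078,"ty":-0.0325,"tz":0.0778,"wx":0.0003,"wy":-0.0005,"wz":-0.0016},
    {"tx":-0.0075,"ty":-0.0325,"tz":0.0779,"wx":0.0003,"wy":-0.0005,"wz":-0.0016},
    {"tx":-0.0072,"ty":-0.0324,"tz":0.0779,"wx":0.0003,"wy":-0.0005,"wz":-0.0016},
    {"tx":0,"ty":0,"tz":0,"wx":0,"wy":0,"wz":0},
    {"tx":0,"ty":0,"tz":0,"wx":0,"wy":0,"wz":0}
  ]
}}

```text
clock: 8.07
eef_pos: [0.4761, -0.1858, 0.1082]
tcp_rot: [0.138, 0.801, -0.573, -0.105]
contact_force: [0.2, -0.5, -0.2]
gripper_width: 0.0347
```

```bash
python3 - <<'E'
from h import *
print(tcp()[0],tcp()[2]["joints"])
v=np.load("place.npy"); rows(v[:3]+[0.001,-.001,.0],R.from_quat(v[3:]),4)
S=grab("scene"); cv2.imwrite("pics/s6c.png",cv2.resize(S["pixels"][260:430,130:330],None,fx=3.5,fy=3.5))
E
```

```text
[ 0.47609879 -0.18581319  0.10820332] [-0.29356827  0.9153946   0.95094136  1.76974332 -0.51779834  1.07587636
 -0.40308336]
t 8.07 need 1.8 rows n 4
{"tx": 0.0084, "ty": -0.0113, "tz": 0.0414, "wx": -0.0001, "wy": 0.0003, "wz": 0.0017},
{"tx": 0.0083, "ty": -0.0114, "tz": 0.0414, "wx": -0.0001, "wy": 0.0003, "wz": 0.0017},
{"tx": 0.0082, "ty": -0.0114, "tz": 0.0414, "wx": -0.0001, "wy": 0.0003, "wz": 0.0017},
{"tx": 0.0081, "ty": -0.0115, "tz": 0.0414, "wx": -0.0001, "wy": 0.0003, "wz": 0.0017},
```

View pics/s6c.png

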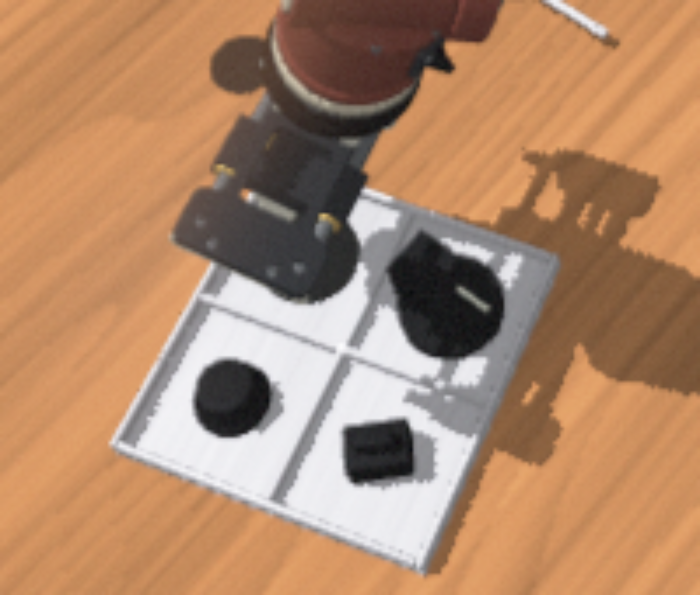

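>>> {"op": "servo_tool", "data": {
  "motion": [
    {"tx":0.0084,"ty":-0.0113,"tz":0.0414,"wx":0,"wy":0.0003,"wz":0.0017},
    {"tx":0.0083,"ty":-0.0114,"tz":0.0414,"wx":0,"wy":0.0003,"wz":0.0017},
    {"tx":0.0082,"ty":-0.0114,"tz":0.0414,"wx":0,"wy":0.0003,"wz":0.0017},
    {"tx":0,"ty":0,"tz":0,"wx":0,"wy":0,"wz":0},
    {"tx":0,"ty":0,"tz":0,"wx":0,"wy":0,"wz":0}
  ]
}}

```text
clock: 8.53
eef_pos: [0.4765, -0.1989, 0.0596]
tcp_rot: [0.139, 0.796, -0.58, -0.1]
contact_force: [0.4, -0.1, 0.1]
gripper_width: 0.0352
```

```bash
python3 - <<'E'
from h import *
print(tcp()[0],tcp()[2]["contact_force"])
v=np.load("place.npy"); rows(v[:3]+[0.001,-.001,.0],R.from_quat(v[3:]),4)
E
```

```text
[ 0.47652522 -0.19890063  0.05959021] [ 0.35085988 -0.118273    0.08426336]
t 8.53 need 0.5 rows n 4
{"tx": 0.0001, "ty": -0.0032, "tz": 0.0121, "wx": -0.0004, "wy": -0.0002, "wz": 0.0001},
{"tx": 0.0001, "ty": -0.0032, "tz": 0.0121, "wx": -0.0004, "wy": -0.0002, "wz": 0.0001},
{"tx": 0.0002, "ty": -0.0032, "tz": 0.0121, "wx": -0.0004, "wy": -0.0002, "wz": 0.0001},
{"tx": 0.0002, "ty": -0.0032, "tz": 0.0121, "wx": -0.0004, "wy": -0.0002, "wz": 0.0001},
```

>>> {"op": "servo_tool", "data": {
  "motion": [
    {"tx":0,"ty":-0.0032,"tz":0.0121,"wx":-0.0004,"wy":0,"wz":0},
    {"tx":0,"ty":-0.0032,"tz":0.0121,"wx":-0.0004,"wy":0,"wz":0},
    {"tx":0,"ty":-0.0032,"tz":0.0121,"wx":-0.0004,"wy":0,"wz":0},
    {"tx":0,"ty":-0.003,"tz":0.01,"wx":0,"wy":0,"wz":0},
    {"tx":0,"ty":0,"tz":0,"wx":0,"wy":0,"wz":0},
    {"tx":0,"ty":0,"tz":0,"wx":0,"wy":0,"wz":0}
  ]
}}

```text
clock: 9.03
eef_pos: [0.4744, -0.1989, 0.0387]
tcp_rot: [0.141, 0.796, -0.58, -0.102]
contact_force: [0.2, -0.1, -0.8]
gripper_width: 0.0353
```

```bash
python3 - <<'E'
from h import *
print(tcp()[0],tcp()[2]["contact_force"],tcp()[2]["moment"])
d=grab("wrist","w7")
E
```

```text
[ 0.47435231 -0.19886893  0.03869738] [ 0.20555019 -0.07203967 -0.77195262] [ 0.04690855 -0.22608747 -0.03350217]
```

View pics/w7.png

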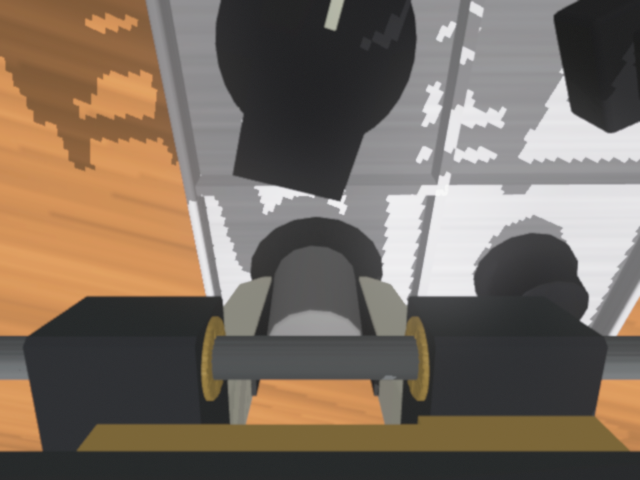

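>>> {"op": "servo_tool", "data": {
  "motion": [
    {"tx":0,"ty":-0.0008,"tz":0.0023,"wx":0,"wy":0,"wz":0},
    {"tx":0,"ty":0,"tz":0,"wx":0,"wy":0,"wz":0}
  ]
}}

```text
clock: 9.25
eef_pos: [0.4743, -0.1989, 0.0386]
tcp_rot: [0.141, 0.796, -0.58, -0.102]
contact_force: [0.4, 2.1, 4.6]
gripper_width: 0.0351
```

>>> {"op": "servo_tool", "data": {
  "motion": [
    {"tx":0,"ty":-0.0008,"tz":0.0023,"wx":0,"wy":0,"wz":0},
    {"tx":0,"ty":0,"tz":0,"wx":0,"wy":0,"wz":0}
  ]
}}

```text
clock: 9.42
eef_pos: [0.4743, -0.1989, 0.0386]
tcp_rot: [0.14, 0.796, -0.58, -0.102]
contact_force: [-0.9, 3.0, 10.3]
gripper_width: 0.0351
```

>>> {"op": "servo_tool", "data": {
  "motion": [
    {"tx":0,"ty":0,"tz":0,"wx":0,"wy":0,"wz":0},
    {"tx":0,"ty":0,"tz":0,"wx":0,"wy":0,"wz":0},
    {"tx":0,"ty":0,"tz":0,"wx":0,"wy":0,"wz":0},
    {"tx":0,"ty":0,"tz":0,"wx":0,"wy":0,"wz":0}
  ],
  "claw": 0
}}

```text
clock: 9.75
eef_pos: [0.4742, -0.1988, 0.0366]
tcp_rot: [0.141, 0.796, -0.58, -0.102]
contact_force: [-0.6, -0.5, -0.5]
gripper_width: 0.0463
```

>>> {"op": "servo_tool", "data": {
  "motion": [
    {"tx":0,"ty":0.01,"tz":-0.028,"wx":0,"wy":0,"wz":0},
    {"tx":0,"ty":0.02,"tz":-0.056,"wx":0,"wy":0,"wz":0},
    {"tx":0,"ty":0.034,"tz":-0.094,"wx":0,"wy":0,"wz":0},
    {"tx":0,"ty":0.034,"tz":-0.094,"wx":0,"wy":0,"wz":0},
    {"tx":0,"ty":0.034,"tz":-0.094,"wx":0,"wy":0,"wz":0},
    {"tx":0,"ty":0,"tz":0,"wx":0,"wy":0,"wz":0}
  ]
}}

```text
clock: 10.25
eef_pos: [0.4768, -0.2023, 0.2005]
tcp_rot: [0.14, 0.796, -0.582, -0.095]
contact_force: [-0.0, -1.3, -0.4]
gripper_width: 0.0464
```

```bash
python3 - <<'E'
from h import *
import pickle
print(tcp()[0],tcp()[2]["joints"])
d=grab("wrist","w8"); pickle.dump(d,open("w8.pkl","wb"))
S=grab("scene"); cv2.imwrite("pics/s8c.png",cv2.resize(S["pixels"][260:430,130:330],None,fx=3.5,fy=3.5)); pickle.dump(S,open("s8.pkl","wb"))
E
```

```text
[ 0.47681706 -0.20234513  0.20045304] [-0.31449607  0.809338    1.04645978  1.6876996  -0.42344742  1.22661314
 -0.43570107]
```

View pics/w8.png

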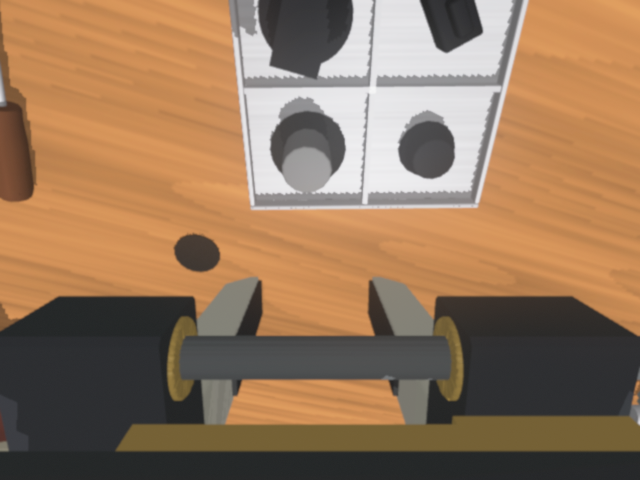

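View pics/s8c.png

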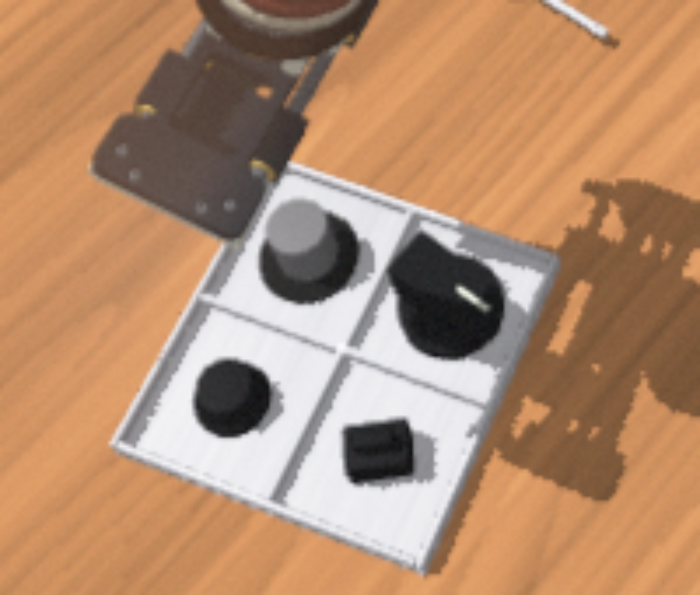

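```bash
cat >> h.py <<'E'
TH=R.from_matrix(np.stack([[0,-1,0],np.cross([-np.sin(np.radians(20)),0,-np.cos(np.radians(20))],[0,-1,0]),[-np.sin(np.radians(20)),0,-np.cos(np.radians(20))]],1))  # tool in handle
GH=np.array([0,0,.032])
def grasp(H,h):  # handle rot, pos
    Q=H*TH; return np.asarray(h)+H.apply(GH)-.006*Q.as_matrix()[:,2],Q
E
python3 - <<'E'
from h import *
import pickle
d=pickle.load(open("w8.pkl","rb")); print("captop",plane(d,(306,172),.047), "S", plane(pickle.load(open("s8.pkl","rb")),(130+297/3.5,260+228/3.5),.047))
H=R.from_euler('z',4,degrees=True); P,Q=grasp(H,[.5585,-.1715,.004]); print(P)
rows(P+[0,0,.14],Q)
E
```

```text
captop [ 0.46900974 -0.20157105  0.047     ] S [ 0.4717837 -0.1994134  0.047    ]
[ 0.56054712 -0.17135685  0.04163816]
t 10.35 need 2.3 rows n 3
{"tx": -0.0004, "ty": -0.074, "tz": -0.0152, "wx": -0.0005, "wy": -0.0091, "wz": 0.0239},
{"tx": -0.0063, "ty": -0.0738, "tz": -0.0153, "wx": -0.0005, "wy": -0.0091, "wz": 0.0239},
{"tx": -0.0123, "ty": -0.073, "tz": -0.0151, "wx": -0.0005, "wy": -0.0091, "wz": 0.0239},
```

>>> {"op": "servo_tool", "data": {
  "motion": [
    {"tx":0,"ty":-0.074,"tz":-0.0152,"wx":-0.0005,"wy":-0.0091,"wz":0.0239},
    {"tx":-0.0063,"ty":-0.0738,"tz":-0.0153,"wx":-0.0005,"wy":-0.0091,"wz":0.0239},
    {"tx":-0.0123,"ty":-0.073,"tz":-0.0151,"wx":-0.0005,"wy":-0.0091,"wz":0.0239},
    {"tx":0,"ty":0,"tz":0,"wx":0,"wy":0,"wz":0},
    {"tx":0,"ty":0,"tz":0,"wx":0,"wy":0,"wz":0}
  ],
  "claw": -0.1
}}

```text
clock: 10.77
eef_pos: [0.5599, -0.1702, 0.1768]
tcp_rot: [0.129, 0.721, -0.67, -0.122]
contact_force: [-0.2, -0.4, 0.4]
gripper_width: 0.0418
```

```bash
python3 - <<'E'
from h import *
import pickle
print(tcp()[0],tcp()[2]["joints"])
d=grab("wrist","w9"); pickle.dump(d,open("w9.pkl","wb"))
E
```

```text
[ 0.55992173 -0.17015026  0.17675922] [-0.26760127  0.95706189  1.0266783   1.43618969 -0.55440039  1.44871931
 -0.70762686]
```

View pics/w9.png

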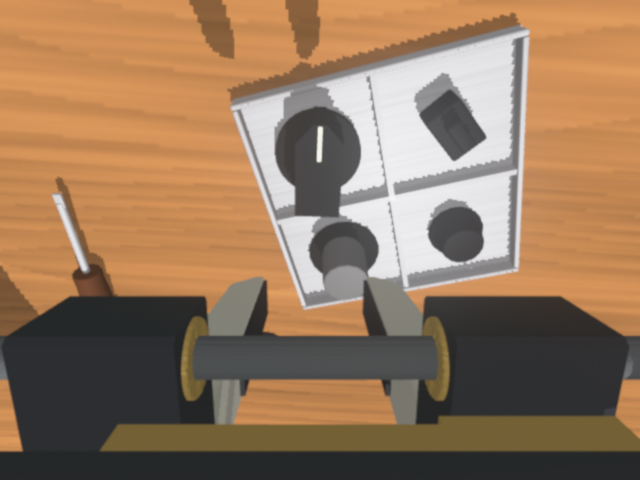

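```bash
python3 - <<'E'
from h import *
import pickle
d=pickle.load(open("w9.pkl","rb")); p=d["pixels"]
c=cv2.resize(p[90:230,260:380],None,fx=5,fy=5,interpolation=cv2.INTER_CUBIC)[:600]; cv2.imwrite("pics/w9c.png",c)
hsv=cv2.cvtColor(p,cv2.COLOR_BGR2HSV); m=np.zeros(p.shape[:2],np.uint8); m[115:170,305:335]=(cv2.inRange(hsv,(0,0,140),(180,90,255)))[115:170,305:335]
ys,xs=np.nonzero(m); print(xs.min(),xs.max(),ys.min(),ys.max()); vx,vy,x0,y0=cv2.fitLine(np.stack([xs,ys],1).astype(np.float32),2,0,.01,.01).ravel()
A=plane(d,(x0+vx/vy*(ys.min()-.5-y0),ys.min()-.5),.05);B=plane(d,(x0+vx/vy*(ys.max()+.5-y0),ys.max()+.5),.05); print("line",A,B,np.linalg.norm(A-B),np.degrees(np.arctan2((A-B)[1],(A-B)[0])))
t1=plane(d,(295,215),.05);t2=plane(d,(339,216),.05);print("tail",t1,t2,np.linalg.norm(t1-t2)); mid=(t1+t2)/2; print("mid",mid,"axis yaw", np.degrees(np.arctan2(*(A-mid)[[1,0]])),np.linalg.norm(A-mid))
print("skirt L/R", plane(d,(275,150),.012),plane(d,(360.5,150),.012))
E
```

```text
316 322 126 162
line [ 0.59248681 -0.17189435  0.05      ] [ 0.5691482  -0.17280785  0.05      ] 0.023356476402653696 2.2414812944678073
tail [ 0.53016467 -0.15992448  0.05      ] [ 0.53156257 -0.18965154  0.05      ] 0.02975990705507162
mid [ 0.53086362 -0.17478801  0.05      ] axis yaw 2.6884809563440113 0.06169108633478281
skirt L/R [ 0.55998347 -0.14275037  0.012     ] [ 0.56439706 -0.20327802  0.012     ]
```

View pics/w9c.png

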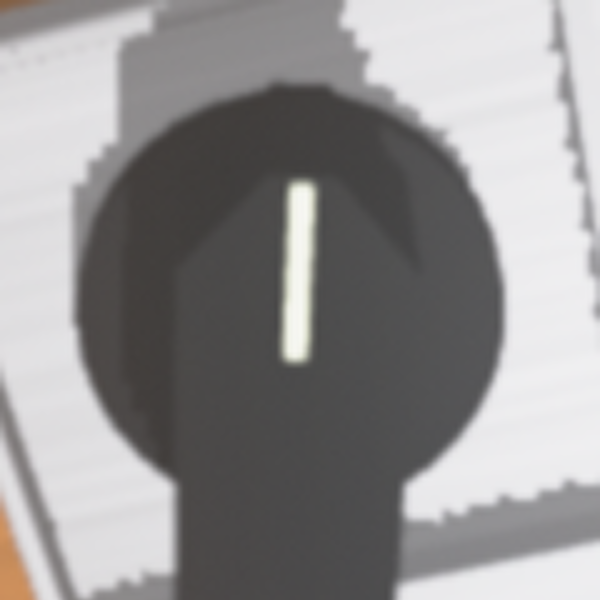

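```bash
python3 - <<'E'
from h import *
H=R.from_euler('z',2.5,degrees=True); P,Q=grasp(H,[.559,-.1725,.004]); print(P)
rows(P,Q,5)
E
```

```text
[ 0.56105017 -0.17241049  0.04163816]
t 10.82 need 3.5 rows n 5
{"tx": 0.001, "ty": -0.0248, "tz": 0.0634, "wx": 0.0005, "wy": -0.0005, "wz": 0.0016},
{"tx": 0.001, "ty": -0.0247, "tz": 0.0634, "wx": 0.0005, "wy": -0.0005, "wz": 0.0016},
{"tx": 0.0009, "ty": -0.0246, "tz": 0.0635, "wx": 0.0005, "wy": -0.0005, "wz": 0.0016},
{"tx": 0.0009, "ty": -0.0245, "tz": 0.0635, "wx": 0.0005, "wy": -0.0005, "wz": 0.0016},
{"tx": 0.0009, "ty": -0.0244, "tz": 0.0635, "wx": 0.0005, "wy": -0.0005, "wz": 0.0016},
```

>>> {"op": "servo_tool", "data": {
  "motion": [
    {"tx":0.001,"ty":-0.0248,"tz":0.0634,"wx":0.0005,"wy":-0.0005,"wz":0.0016},
    {"tx":0.001,"ty":-0.0247,"tz":0.0634,"wx":0.0005,"wy":-0.0005,"wz":0.0016},
    {"tx":0.0009,"ty":-0.0246,"tz":0.0635,"wx":0.0005,"wy":-0.0005,"wz":0.0016},
    {"tx":0,"ty":0,"tz":0,"wx":0,"wy":0,"wz":0},
    {"tx":0,"ty":0,"tz":0,"wx":0,"wy":0,"wz":0}
  ]
}}

```text
clock: 11.23
eef_pos: [0.5598, -0.1717, 0.0972]
tcp_rot: [0.127, 0.714, -0.677, -0.121]
contact_force: [-0.2, -1.2, 0.5]
gripper_width: 0.042
```

```bash
python3 - <<'E'
from h import *
H=R.from_euler('z',2.5,degrees=True); P,Q=grasp(H,[.559,-.1725,.004]); print(P,tcp()[0])
rows(P,Q,3)
d=grab("wrist","w10")
E
```

```text
[ 0.56105017 -0.17241049  0.04163816] [ 0.5597731  -0.17173499  0.09716817]
t 11.23 need 1.4 rows n 3
{"tx": 0.0007, "ty": -0.017, "tz": 0.0431, "wx": 0.0004, "wy": -0.0002, "wz": 0.001},
{"tx": 0.0007, "ty": -0.0169, "tz": 0.0431, "wx": 0.0004, "wy": -0.0002, "wz": 0.001},
{"tx": 0.0007, "ty": -0.0168, "tz": 0.0431, "wx": 0.0004, "wy": -0.0002, "wz": 0.001},
```

View pics/w10.png

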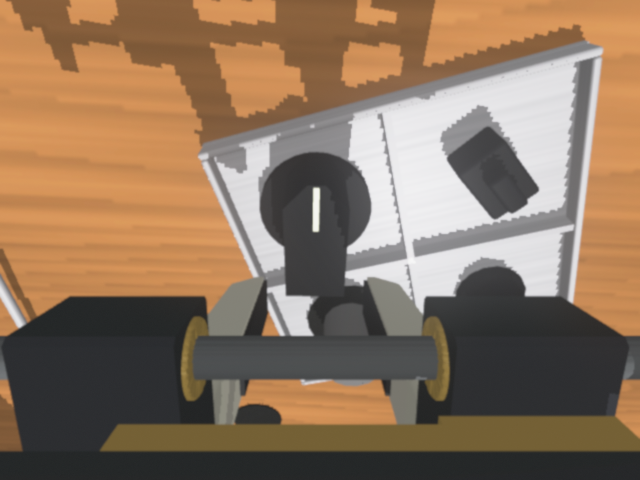

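>>> {"op": "servo_tool", "data": {
  "motion": [
    {"tx":0.0007,"ty":-0.017,"tz":0.0431,"wx":0.0004,"wy":0,"wz":0.001},
    {"tx":0.0007,"ty":-0.0169,"tz":0.0431,"wx":0.0004,"wy":0,"wz":0.001},
    {"tx":0.0007,"ty":-0.0168,"tz":0.0431,"wx":0.0004,"wy":0,"wz":0.001},
    {"tx":0,"ty":0,"tz":0,"wx":0,"wy":0,"wz":0},
    {"tx":0,"ty":0,"tz":0,"wx":0,"wy":0,"wz":0}
  ]
}}

```text
clock: 11.7
eef_pos: [0.5632, -0.1731, 0.0436]
tcp_rot: [0.125, 0.712, -0.681, -0.117]
contact_force: [-0.2, -1.4, 1.0]
gripper_width: 0.0418
```

```bash
python3 - <<'E'
from h import *
H=R.from_euler('z',2.5,degrees=True); P,Q=grasp(H,[.559,-.1725,.004]); print(tcp()[2]["contact_force"])
rows(P,Q,1)
d=grab("wrist","w11")
E
```

```text
[-0.23596036 -1.38029693  1.01097138]
t 11.70 need 0.1 rows n 1
{"tx": -0.002, "ty": 0.0034, "tz": 0.0065, "wx": -0.0014, "wy": -0.0012, "wz": 0.0003},
```

View pics/w11.png

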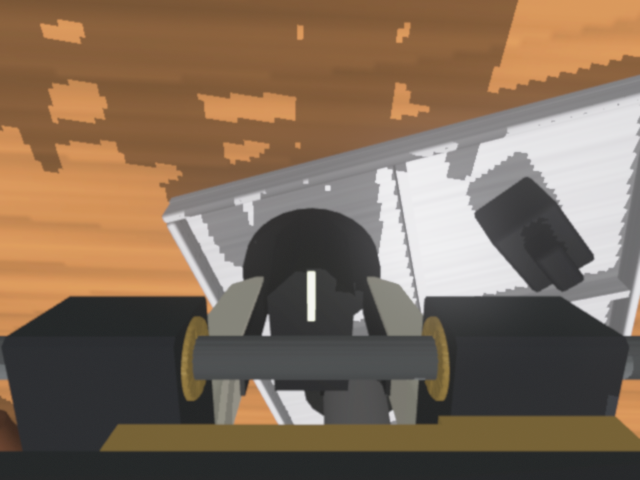

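Jaws straddle the bar (line at x≈311, jaws 245–385). Small correction and close.

>>> {"op": "servo_tool", "data": {
  "motion": [
    {"tx":-0.003,"ty":0.003,"tz":0.005,"wx":-0.001,"wy":-0.001,"wz":0},
    {"tx":0,"ty":0,"tz":0,"wx":0,"wy":0,"wz":0}
  ]
}}

```text
clock: 11.92
eef_pos: [0.5616, -0.1719, 0.0422]
tcp_rot: [0.125, 0.712, -0.681, -0.119]
contact_force: [0.2, 0.3, -0.6]
gripper_width: 0.0416
```

>>> {"op": "servo_tool", "data": {
  "motion": [
    {"tx":0,"ty":0,"tz":0,"wx":0,"wy":0,"wz":0},
    {"tx":0,"ty":0,"tz":0,"wx":0,"wy":0,"wz":0},
    {"tx":0,"ty":0,"tz":0,"wx":0,"wy":0,"wz":0},
    {"tx":0,"ty":0,"tz":0,"wx":0,"wy":0,"wz":0},
    {"tx":0,"ty":0,"tz":0,"wx":0,"wy":0,"wz":0}
  ],
  "claw": -1
}}

```text
clock: 12.33
eef_pos: [0.5615, -0.1716, 0.0412]
tcp_rot: [0.125, 0.712, -0.681, -0.12]
contact_force: [-0.3, -0.1, 3.2]
gripper_width: 0.0299
```

```bash
python3 - <<'E'
from h import *
p,q,s=tcp(); print(p,s["gripper_width"],s["contact_force"])
H=R.from_euler('z',2.5,degrees=True); h=np.array([.559,-.1725,.004])
Rl=(H.inv()*q); pl=H.inv().apply(p-h); print("tool in handle",Rl.as_matrix().round(3),pl)
np.save("hold.npy",np.r_[pl,Rl.as_quat()])
print("up in tool",q.inv().apply([0,0,.1]).round(4))
E
```

```text
[ 0.56150543 -0.17159133  0.0412189 ] 0.02986430928427306 [-0.32073143 -0.06420579  3.19011811]
tool in handle [[ 0.001 -0.94  -0.341]
 [-1.    -0.001 -0.   ]
 [-0.     0.341 -0.94 ]] [0.00254268 0.00079852 0.0372189 ]
up in tool [-0.      0.0341 -0.094 ]
```

>>> {"op": "servo_tool", "data": {
  "motion": [
    {"tx":0,"ty":0.01,"tz":-0.028,"wx":0,"wy":0,"wz":0},
    {"tx":0,"ty":0.03,"tz":-0.09,"wx":0,"wy":0,"wz":0},
    {"tx":0,"ty":0.034,"tz":-0.094,"wx":0,"wy":0,"wz":0},
    {"tx":0,"ty":0.034,"tz":-0.094,"wx":0,"wy":0,"wz":0},
    {"tx":0,"ty":0.034,"tz":-0.094,"wx":0,"wy":0,"wz":0},
    {"tx":0,"ty":0,"tz":0,"wx":0,"wy":0,"wz":0}
  ]
}}

```text
clock: 12.83
eef_pos: [0.5644, -0.175, 0.2194]
tcp_rot: [0.124, 0.712, -0.682, -0.113]
contact_force: [0.3, -2.0, -0.2]
gripper_width: 0.0299
```

```bash
python3 - <<'E'
from h import *
import pickle
p,q,s=tcp(); print(p,s["gripper_width"],s["contact_force"],s["joints"])
d=grab("wrist","w12")
t=grab("top","t12"); S=grab("scene","s12"); pickle.dump((t,S),open("v12.pkl","wb"))
cv2.imwrite("pics/t12c.png",cv2.resize(t["pixels"][160:260,185:295],None,fx=6,fy=6,interpolation=cv2.INTER_CUBIC))
cv2.imwrite("pics/s12c.png",cv2.resize(S["pixels"][160:240,330:440],None,fx=7,fy=7,interpolation=cv2.INTER_CUBIC))
E
```

```text
[ 0.5643929  -0.17500852  0.21936718] 0.02986604274032837 [ 0.2766794  -2.02492557 -0.17443606] [-0.2646747   0.91451137  1.05684448  1.38829691 -0.53773356  1.51170106
 -0.73939204]
```

View pics/w12.png

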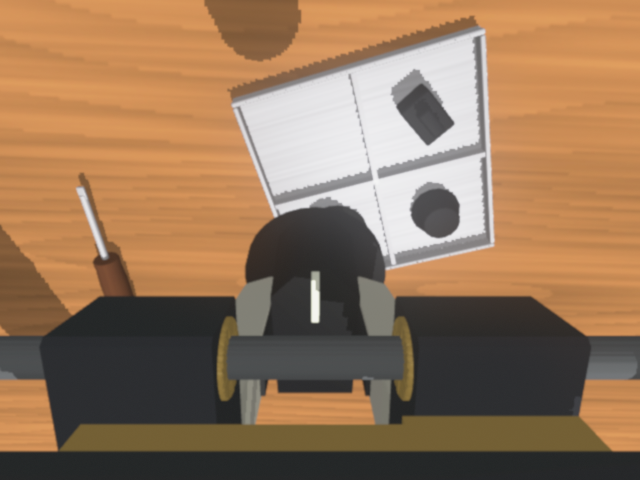

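View pics/t12c.png

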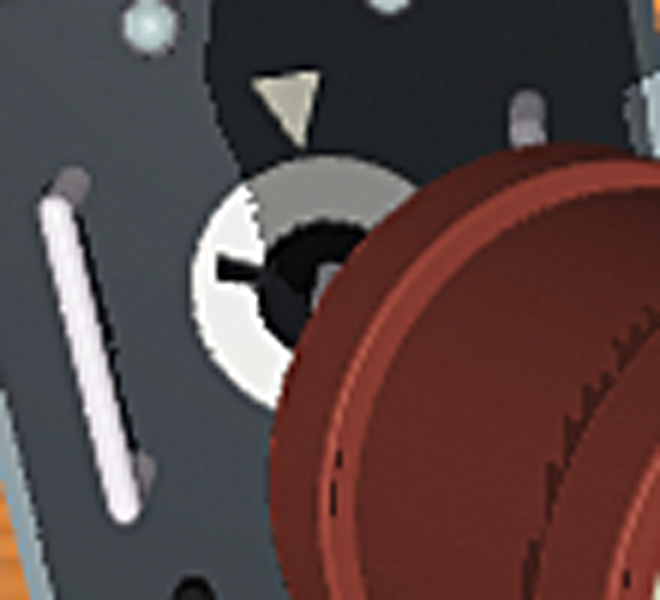

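View pics/s12c.png

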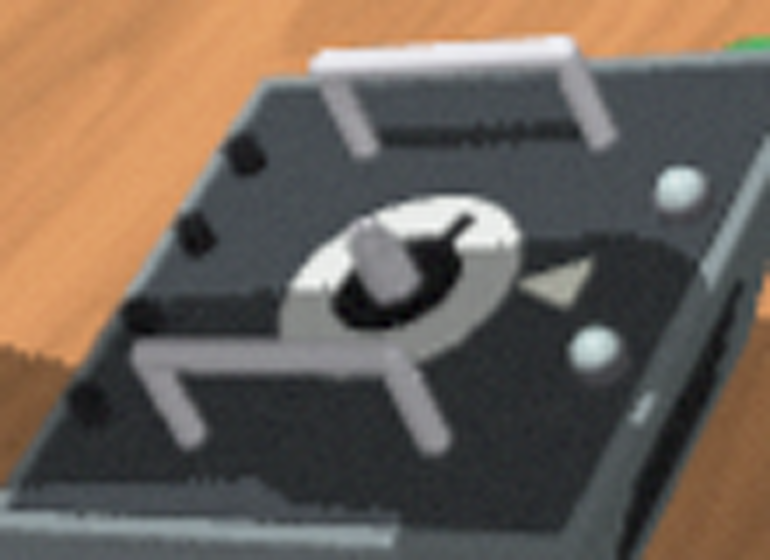

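```bash
python3 - <<'E'
from h import *
import pickle
t,S=pickle.load(open("v12.pkl","rb"))
h=hit(t,(221.2,204.7),MD,SEAT,-.001);print(h*1000,np.degrees(np.arctan2(h[1],h[0])))
h=hit(S,(396.9,191.1),MD,SEAT,-.001);print(h*1000,np.degrees(np.arctan2(h[1],h[0])))
w=pickle.load(open("w1.pkl","rb")); h=hit(w,(308,201),MD,SEAT,-.001);print("w1",h*1000,np.degrees(np.arctan2(h[1],h[0])))
print("disc dark S (400,265)/7:",hit(S,(330+397/7,160+268/7),MD,SEAT,-.001)*1000, "spindle top",hit(S,(330+367/7,160+235/7),MD,SEAT,.023)*1000)
v=np.load("hold.npy"); pl=v[:3]*[1,0,1]; Rl=R.from_quat(v[3:])
H=R.from_matrix(MD)*R.from_euler('z',69.,degrees=True)
P=SEAT+MD[:,2]*.075+H.apply(pl); Q=H*Rl; print("pre",P)
rows(P+[0,0,.03],Q)
E
```

```text
[10.98047958 31.392831   -1.        ] 70.7213545046509
[11.47121351 33.26369059 -1.        ] 70.97289245626965
w1 [11.23984586 28.63914143 -1.        ] 68.57175600589419
disc dark S (400,265)/7: [-4.37914236  9.85093454 -1.        ] spindle top [ 0.05974052 -0.68052424 23.        ]
pre [0.52717344 0.23025272 0.20024003]
t 12.98 need 12.0 rows n 12
{"tx": -0.0839, "ty": 0.0048, "tz": -0.0025, "wx": 0.0129, "wy": 0.019, "wz": -0.0301},
{"tx": -0.0836, "ty": -0.0034, "tz": -0.0075, "wx": 0.0129, "wy": 0.019, "wz": -0.0301},
{"tx": -0.0823, "ty": -0.0116, "tz": -0.0122, "wx": 0.0129, "wy": 0.019, "wz": -0.0301},
{"tx": -0.08, "ty": -0.0199, "tz": -0.0164, "wx": 0.0129, "wy": 0.019, "wz": -0.0301},
{"tx": -0.0766, "ty": -0.0281, "tz": -0.0201, "wx": 0.0129, "wy": 0.019, "wz": -0.0301},
{"tx": -0.0723, "ty": -0.036, "tz": -0.0233, "wx": 0.0129, "wy": 0.019, "wz": -0.0301},
{"tx": -0.0671, "ty": -0.0436, "tz": -0.0258, "wx": 0.0129, "wy": 0.019, "wz": -0.0301},
{"tx": -0.061, "ty": -0.0507, "tz": -0.0277, "wx": 0.0129, "wy": 0.019, "wz": -0.0301},
{"tx": -0.0542, "ty": -0.0573, "tz": -0.029, "wx": 0.0129, "wy": 0.019, "wz": -0.0301},
{"tx": -0.0467, "ty": -0.0633, "tz": -0.0295, "wx": 0.0129, "wy": 0.019, "wz": -0.0301},
{"tx": -0.0387, "ty": -0.0685, "tz": -0.0294, "wx": 0.0129, "wy": 0.019, "wz": -0.0301},
{"tx": -0.0303, "ty": -0.073, "tz": -0.0286, "wx": 0.0129, "wy": 0.019, "wz": -0.0301},
```

>>> {"op": "servo_tool", "data": {
  "motion": [
    {"tx":-0.0839,"ty":0.0048,"tz":-0.0025,"wx":0.0129,"wy":0.019,"wz":-0.0301},
    {"tx":-0.0836,"ty":-0.0034,"tz":-0.0075,"wx":0.0129,"wy":0.019,"wz":-0.0301},
    {"tx":-0.0823,"ty":-0.0116,"tz":-0.0122,"wx":0.0129,"wy":0.019,"wz":-0.0301},
    {"tx":-0.08,"ty":-0.0199,"tz":-0.0164,"wx":0.0129,"wy":0.019,"wz":-0.0301},
    {"tx":-0.0766,"ty":-0.0281,"tz":-0.0201,"wx":0.0129,"wy":0.019,"wz":-0.0301},
    {"tx":-0.0723,"ty":-0.036,"tz":-0.0233,"wx":0.0129,"wy":0.019,"wz":-0.0301},
    {"tx":-0.0671,"ty":-0.0436,"tz":-0.0258,"wx":0.0129,"wy":0.019,"wz":-0.0301},
    {"tx":-0.061,"ty":-0.0507,"tz":-0.0277,"wx":0.0129,"wy":0.019,"wz":-0.0301}
  ]
}}

```text
clock: 13.65
eef_pos: [0.5371, 0.0988, 0.2213]
tcp_rot: [0.114, 0.929, -0.333, 0.117]
contact_force: [0.6, 1.0, -1.0]
gripper_width: 0.0297
```

```bash
cat >> h.py <<'E'
def hpose(theta,z,dx=0,dy=0,H0=None):
    v=np.load("hold.npy"); pl=v[:3]*[1,0,1]; Rl=R.from_quat(v[3:])
    H=R.from_matrix(MD)*R.from_euler('z',theta,degrees=True)
    return SEAT+MD@np.array([dx,dy,z])+H.apply(pl),H*Rl
def hwhere():
    v=np.load("hold.npy"); pl=v[:3]*[1,0,1]; Rl=R.from_quat(v[3:]); p,q,s=tcp()
    H=q*Rl.inv(); h=p-H.apply(pl); D=R.from_matrix(MD).inv()*H
    print("handle in dial",np.round(MD.T@(h-SEAT)*1000,1),"rotvec deg",np.degrees(D.as_rotvec()).round(1),"F",np.round(s["contact_force"],1),"M",np.round(s["moment"],2),"w",round(s["gripper_width"],4))
E
python3 - <<'E'
from h import *
print(tcp()[2]["joints"]); hwhere()
P,Q=hpose(70,.075); rows(P+[0,0,.015],Q)
E
```

```text
[-1.0368365   0.69291771  1.08137569  1.84444081 -0.39685026  0.83859043
 -0.54130771]
handle in dial [  -8.9 -133.4  101.4] rotvec deg [-0.6 11.  44.1] F [ 0.6  1.  -1. ] M [0.33 0.27 0.05] w 0.0297
t 13.65 need 4.1 rows n 5
{"tx": -0.0435, "ty": -0.0467, "tz": -0.0168, "wx": 0.0102, "wy": 0.0157, "wz": -0.0247},
{"tx": -0.0389, "ty": -0.0504, "tz": -0.0173, "wx": 0.0102, "wy": 0.0157, "wz": -0.0247},
{"tx": -0.034, "ty": -0.0538, "tz": -0.0174, "wx": 0.0102, "wy": 0.0157, "wz": -0.0247},
{"tx": -0.0288, "ty": -0.0568, "tz": -0.0172, "wx": 0.0102, "wy": 0.0157, "wz": -0.0247},
{"tx": -0.0235, "ty": -0.0594, "tz": -0.0166, "wx": 0.0102, "wy": 0.0157, "wz": -0.0247},
```

>>> {"op": "servo_tool", "data": {
  "motion": [
    {"tx":-0.0435,"ty":-0.0467,"tz":-0.0168,"wx":0.0102,"wy":0.0157,"wz":-0.0247},
    {"tx":-0.0389,"ty":-0.0504,"tz":-0.0173,"wx":0.0102,"wy":0.0157,"wz":-0.0247},
    {"tx":-0.034,"ty":-0.0538,"tz":-0.0174,"wx":0.0102,"wy":0.0157,"wz":-0.0247},
    {"tx":-0.0288,"ty":-0.0568,"tz":-0.0172,"wx":0.0102,"wy":0.0157,"wz":-0.0247},
    {"tx":-0.0235,"ty":-0.0594,"tz":-0.0166,"wx":0.0102,"wy":0.0157,"wz":-0.0247},
    {"tx":0,"ty":0,"tz":0,"wx":0,"wy":0,"wz":0},
    {"tx":0,"ty":0,"tz":0,"wx":0,"wy":0,"wz":0}
  ]
}}

```text
clock: 14.23
eef_pos: [0.5273, 0.2296, 0.2145]
tcp_rot: [0.101, 0.96, -0.122, 0.23]
contact_force: [-0.1, -0.9, -1.3]
gripper_width: 0.0296
```

```bash
python3 - <<'E'
from h import *
import pickle
print(tcp()[2]["joints"]); hwhere()
P,Q=hpose(70,.06); rows(P,Q)
d=grab("wrist","w13"); pickle.dump(d,open("w13.pkl","wb"))
S=grab("scene");cv2.imwrite("pics/s13c.png",cv2.resize(S["pixels"][100:260,300:460],None,fx=3.7,fy=3.7,interpolation=cv2.INTER_CUBIC)); pickle.dump(S,open("s13.pkl","wb"))
E
```

```text
[-1.326022    0.69562854  1.0557024   1.93761365 -0.32551188  0.5380151
 -0.47547602]
handle in dial [ 7.  -0.8 87.4] rotvec deg [ 0.1  0.3 69.9] F [-0.1 -0.9 -1.3] M [ 0.21  0.59 -0.02] w 0.0296
t 14.23 need 0.7 rows n 1
{"tx": -0.0171, "ty": -0.0193, "tz": 0.066, "wx": 0.0009, "wy": 0.0012, "wz": -0.0002},
```

View pics/w13.png

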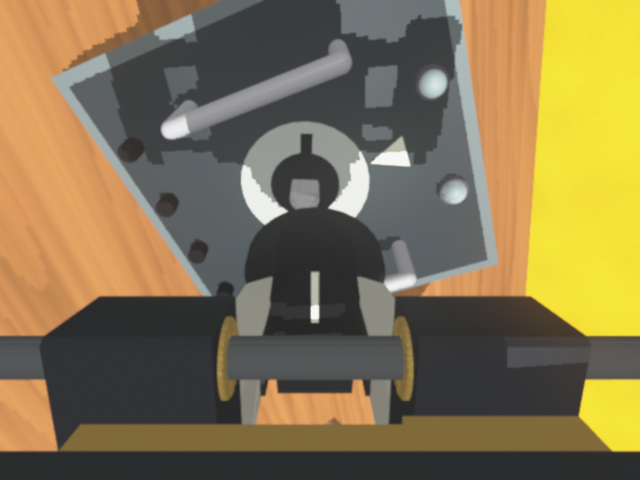

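View pics/s13c.png

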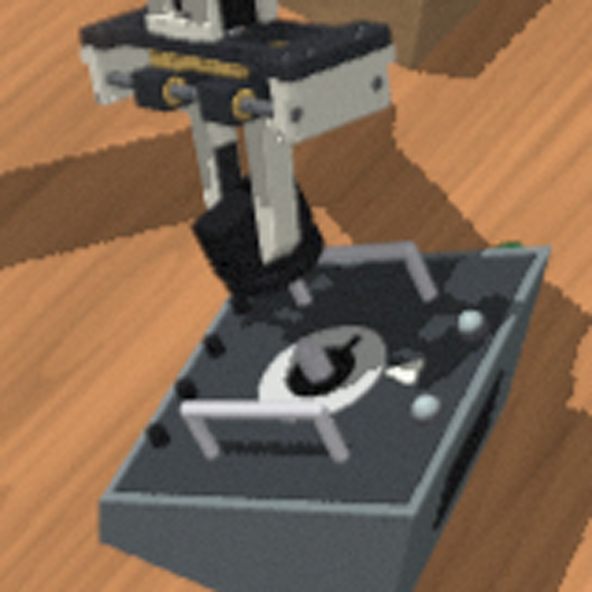

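>>> {"op": "servo_tool", "data": {
  "motion": [
    {"tx":-0.0171,"ty":-0.0193,"tz":0.066,"wx":0.0009,"wy":0.0012,"wz":0},
    {"tx":0,"ty":0,"tz":0,"wx":0,"wy":0,"wz":0},
    {"tx":0,"ty":0,"tz":0,"wx":0,"wy":0,"wz":0},
    {"tx":0,"ty":0,"tz":0,"wx":0,"wy":0,"wz":0}
  ]
}}

```text
clock: 14.67
eef_pos: [0.5378, 0.2281, 0.1907]
tcp_rot: [0.099, 0.959, -0.125, 0.234]
contact_force: [-0.7, -0.3, -0.5]
gripper_width: 0.0296
```

```bash
python3 - <<'E'
from h import *
import pickle
print(tcp()[2]["joints"]); hwhere()
P,Q=hpose(70,.045); rows(P,Q)
d=grab("wrist","w14"); pickle.dump(d,open("w14.pkl","wb"))
for a in (0,.034): 
  for th in (70,): print("pred tab/seat px",proj(d,SEAT+MD@[a*np.cos(np.radians(th)),a*np.sin(np.radians(th)),-.001]))
print(proj(d,SEAT+MD[:,2]*.023), "tri",proj(d,SEAT+MD@[.055,0,-.003]))
S=grab("scene");cv2.imwrite("pics/s14c.png",cv2.resize(S["pixels"][130:240,330:440],None,fx=5.4,fy=5.4,interpolation=cv2.INTER_CUBIC)); pickle.dump(S,open("s14.pkl","wb"))
E
```

```text
[-1.28117177  0.72811745  1.00751496  1.94833116 -0.35727144  0.4773245
 -0.46625682]
handle in dial [ 4.2 -4.1 61.7] rotvec deg [-0.3 -0.2 69.6] F [-0.7 -0.3 -0.5] M [0.22 0.61 0.01] w 0.0296
t 14.67 need 0.5 rows n 1
{"tx": -0.0131, "ty": -0.0198, "tz": 0.0372, "wx": 0.0001, "wy": -0.0013, "wz": -0.0028},
pred tab/seat px [305.59514362 195.14118095]
pred tab/seat px [304.35268826 138.24546466]
[305.02657956 216.01995747] tri [397.37654293 162.59622187]
```

View pics/w14.png

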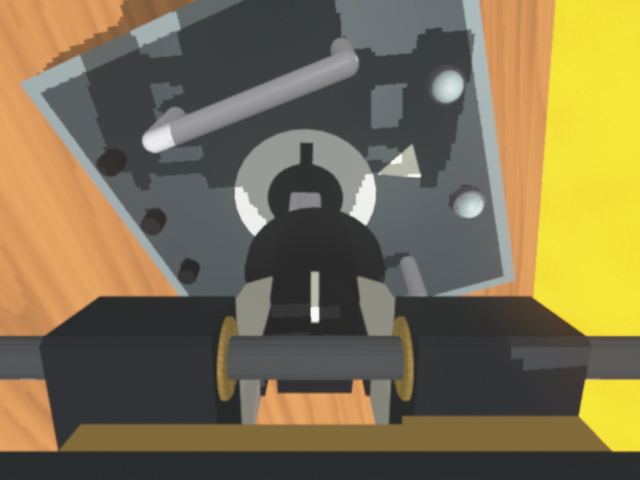

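View pics/s14c.png

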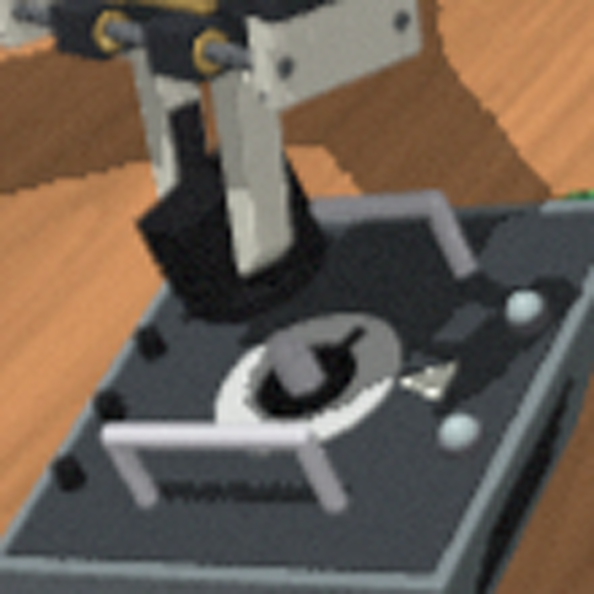

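>>> {"op": "servo_tool", "data": {
  "motion": [
    {"tx":-0.0131,"ty":-0.0198,"tz":0.0372,"wx":0,"wy":-0.0013,"wz":0},
    {"tx":0,"ty":0,"tz":0,"wx":0,"wy":0,"wz":0},
    {"tx":0,"ty":0,"tz":0,"wx":0,"wy":0,"wz":0},
    {"tx":0,"ty":0,"tz":0,"wx":0,"wy":0,"wz":0},
    {"tx":0,"ty":0,"tz":0,"wx":0,"wy":0,"wz":0}
  ]
}}

```text
clock: 15.18
eef_pos: [0.5416, 0.2343, 0.1745]
tcp_rot: [0.098, 0.959, -0.125, 0.233]
contact_force: [-0.1, 0.1, -0.8]
gripper_width: 0.0298
```

```bash
python3 - <<'E'
from h import *
hwhere(); hwhere()
P,Q=hpose(69,.032); rows(P,Q)
E
```

```text
handle in dial [ 0.2  1.4 45.2] rotvec deg [-0.1 -0.2 69.6] F [-0.1  0.1 -0.8] M [ 0.23  0.65 -0.01] w 0.0298
handle in dial [ 0.2  1.4 45.2] rotvec deg [-0.1 -0.2 69.6] F [-0.1  0.1 -0.8] M [ 0.23  0.65 -0.01] w 0.0298
t 15.18 need 0.3 rows n 1
{"tx": 0.0009, "ty": -0.0082, "tz": 0.0322, "wx": -0.0006, "wy": -0.0021, "wz": 0.0029},
```

>>> {"op": "servo_tool", "data": {
  "motion": [
    {"tx":0.0009,"ty":-0.0082,"tz":0.0322,"wx":-0.0006,"wy":-0.002,"wz":0.0029},
    {"tx":0,"ty":0,"tz":0,"wx":0,"wy":0,"wz":0},
    {"tx":0,"ty":0,"tz":0,"wx":0,"wy":0,"wz":0},
    {"tx":0,"ty":0,"tz":0,"wx":0,"wy":0,"wz":0}
  ]
}}

```text
clock: 15.52
eef_pos: [0.548, 0.2342, 0.1626]
tcp_rot: [0.098, 0.96, -0.129, 0.23]
contact_force: [-0.0, 0.3, -0.9]
gripper_width: 0.0298
```

```bash
python3 - <<'E'
from h import *
import pickle
hwhere()
P,Q=hpose(69,.0); rows(P,Q)
d=grab("wrist","w15"); pickle.dump(d,open("w15.pkl","wb"))
print(proj(d,SEAT+MD[:,2]*-.003), "tri",proj(d,SEAT+MD@[.055,0,-.003]))
S=grab("scene");cv2.imwrite("pics/s15c.png",cv2.resize(S["pixels"][130:240,330:440],None,fx=5.4,fy=5.4,interpolation=cv2.INTER_CUBIC)); pickle.dump(S,open("s15.pkl","wb"))
t=grab("top"); cv2.imwrite("pics/t15c.png",cv2.resize(t["pixels"][160:260,185:295],None,fx=5.4,fy=5.4,interpolation=cv2.INTER_CUBIC))
E
```

```text
handle in dial [-0.4  0.1 31.8] rotvec deg [ 0.  0. 69.] F [-0.   0.3 -0.9] M [ 0.27  0.64 -0.  ] w 0.0298
t 15.52 need 0.8 rows n 1
{"tx": 0.0011, "ty": -0.0273, "tz": 0.0747, "wx": 0.0001, "wy": 0, "wz": 0.0002},
[316.43569262 223.55932574] tri [419.30038888 189.9349515 ]
```

View pics/w15.png

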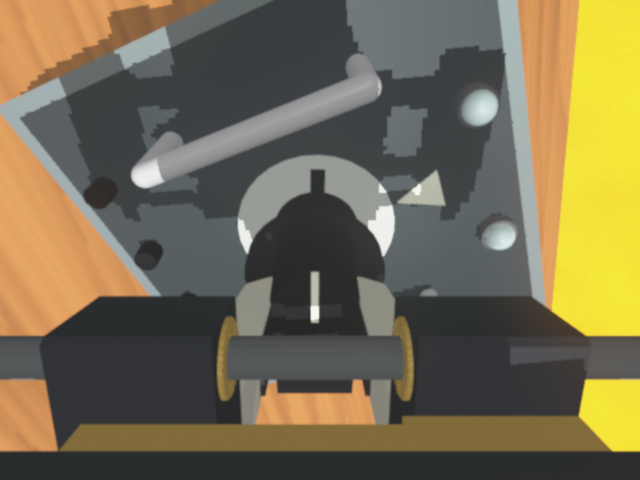

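View pics/s15c.png

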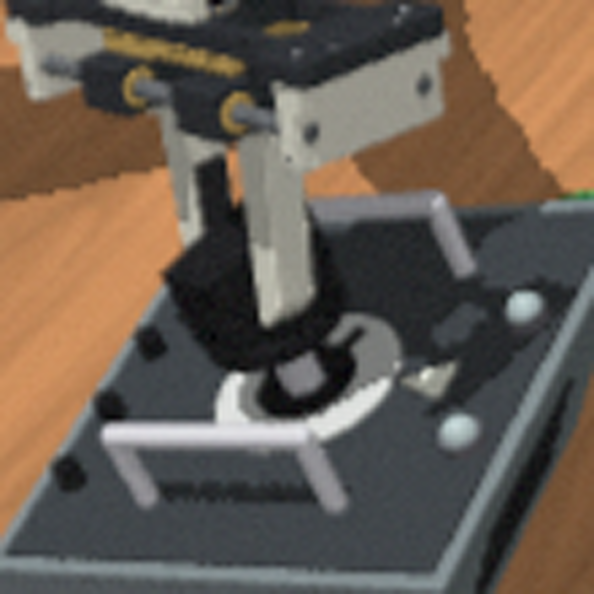

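```bash
python3 - <<'E'
from h import *
import pickle
p,q,s=tcp(); d=pickle.load(open("w15.pkl","rb"));S=pickle.load(open("s15.pkl","rb"))
for k in (-.02,0,.03,.05,.08): print("jaw plane",k,proj(d,p+q.apply([0,0,k])).round(1))
v=np.load("hold.npy"); pl=v[:3]*[1,0,1]; H=q*R.from_quat(v[3:]).inv(); h=p-H.apply(pl)
f=lambda L:(d and proj(d,h+H.apply(L)).round(1))
print("line pred",f([.010,0,.046]),f([.033,0,.046]),"skirt top front",f([.031,0,.008]),"L/R",f([0,.031,.008]),f([0,-.031,.008]))
a=np.linspace(0,2*np.pi,73); pts=np.array([proj(S,h+H.apply([.031*np.cos(t),.031*np.sin(t),0])) for t in a])
c=(pts-[330,130])*5.4; i=c[:,1].argmax(); print("scene skirt bottom pt crop",c[i].round(0),"right",c[c[:,0].argmax()].round(0),"left",c[c[:,0].argmin()].round(0))
for L in ([-.029,.015,.046],[-.029,-.015,.046]): print("tail corner crop",((proj(S,h+H.apply(L))-[330,130])*5.4).round(0))
E
```

```text
jaw plane -0.02 [315.6 343.2]
jaw plane 0 [315.5 317.3]
jaw plane 0.03 [315.5 288.8]
jaw plane 0.05 [315.4 274.5]
jaw plane 0.08 [315.4 257.5]
line pred [315.6 319.7] [315.7 267. ] skirt top front [315.5 212.5] L/R [244.8 273.9] [386.1 273.9]
scene skirt bottom pt crop [242. 378.] right [347. 303.] left [204. 352.]
tail corner crop [158. 278.]
tail corner crop [204. 294.]
```

>>> {"op": "servo_tool", "data": {
  "motion": [
    {"tx":0.001,"ty":-0.0052,"tz":0.0141,"wx":0,"wy":0,"wz":0},
    {"tx":0,"ty":-0.0026,"tz":0.007,"wx":0,"wy":0,"wz":0},
    {"tx":0,"ty":-0.0026,"tz":0.007,"wx":0,"wy":0,"wz":0},
    {"tx":0,"ty":0,"tz":0,"wx":0,"wy":0,"wz":0}
  ]
}}

```text
clock: 16.0
eef_pos: [0.5544, 0.2355, 0.1513]
tcp_rot: [0.098, 0.96, -0.129, 0.23]
contact_force: [-0.2, 0.9, -1.6]
gripper_width: 0.0298
```

```bash
python3 - <<'E'
from h import *
hwhere(); P,Q=hpose(69,.0); rows(P,Q,4)
E
```

```text
handle in dial [-0.6  0.1 18.7] rotvec deg [ 0.   0.1 69. ] F [-0.2  0.9 -1.6] M [0.21 0.61 0.01] w 0.0298
t 16.00 need 0.5 rows n 4
{"tx": 0.0004, "ty": -0.004, "tz": 0.011, "wx": 0.0001, "wy": 0.0001, "wz": 0.0001},
{"tx": 0.0003, "ty": -0.004, "tz": 0.011, "wx": 0.0001, "wy": 0.0001, "wz": 0.0001},
{"tx": 0.0003, "ty": -0.004, "tz": 0.011, "wx": 0.0001, "wy": 0.0001, "wz": 0.0001},
{"tx": 0.0003, "ty": -0.004, "tz": 0.011, "wx": 0.0001, "wy": 0.0001, "wz": 0.0001},
```

Already 4 mm past the spindle tip with no force. Continue gently.

>>> {"op": "servo_tool", "data": {
  "motion": [
    {"tx":0.0008,"ty":-0.002,"tz":0.0055,"wx":0,"wy":0,"wz":0},
    {"tx":0.0008,"ty":-0.002,"tz":0.0055,"wx":0,"wy":0,"wz":0},
    {"tx":0,"ty":0,"tz":0,"wx":0,"wy":0,"wz":0}
  ]
}}

```text
clock: 16.25
eef_pos: [0.5573, 0.2357, 0.1478]
tcp_rot: [0.098, 0.96, -0.129, 0.23]
contact_force: [0.6, 0.8, -0.8]
gripper_width: 0.0299
```

```bash
python3 - <<'E'
from h import *
hwhere(); P,Q=hpose(69,.0); rows(P,Q,4)
E
```

```text
handle in dial [ 0.2 -0.1 14.3] rotvec deg [ 0.   0.1 69. ] F [ 0.6  0.8 -0.8] M [ 0.28  0.65 -0.02] w 0.0299
t 16.25 need 0.4 rows n 4
{"tx": -0.0002, "ty": -0.003, "tz": 0.0084, "wx": 0.0001, "wy": 0.0001, "wz": 0.0001},
{"tx": -0.0002, "ty": -0.003, "tz": 0.0084, "wx": 0.0001, "wy": 0.0001, "wz": 0.0001},
{"tx": -0.0002, "ty": -0.003, "tz": 0.0084, "wx": 0.0001, "wy": 0.0001, "wz": 0.0001},
{"tx": -0.0002, "ty": -0.003, "tz": 0.0084, "wx": 0.0001, "wy": 0.0001, "wz": 0.0001},
```

>>> {"op": "servo_tool", "data": {
  "motion": [
    {"tx":0,"ty":-0.0025,"tz":0.007,"wx":0,"wy":0,"wz":0},
    {"tx":0,"ty":-0.0025,"tz":0.007,"wx":0,"wy":0,"wz":0},
    {"tx":0,"ty":0,"tz":0,"wx":0,"wy":0,"wz":0}
  ]
}}

```text
clock: 16.5
eef_pos: [0.5601, 0.2363, 0.1425]
tcp_rot: [0.098, 0.96, -0.129, 0.23]
contact_force: [-0.3, -0.3, -2.0]
gripper_width: 0.0297
```

```bash
python3 - <<'E'
from h import *
hwhere(); P,Q=hpose(69,.0); rows(P,Q,4)
E
```

```text
handle in dial [ 0.1 -0.   8.2] rotvec deg [ 0.   0.1 69. ] F [-0.3 -0.3 -2. ] M [ 0.19  0.68 -0.01] w 0.0297
t 16.50 need 0.2 rows n 4
{"tx": -0.0001, "ty": -0.0017, "tz": 0.0048, "wx": 0.0001, "wy": 0.0001, "wz": 0.0001},
{"tx": -0.0001, "ty": -0.0017, "tz": 0.0048, "wx": 0.0001, "wy": 0.0001, "wz": 0.0001},
{"tx": -0.0001, "ty": -0.0017, "tz": 0.0048, "wx": 0.0001, "wy": 0.0001, "wz": 0.0001},
{"tx": -0.0001, "ty": -0.0017, "tz": 0.0048, "wx": 0.0001, "wy": 0.0001, "wz": 0.0001},
```

>>> {"op": "servo_tool", "data": {
  "motion": [
    {"tx":0,"ty":-0.0017,"tz":0.0048,"wx":0,"wy":0,"wz":0},
    {"tx":0,"ty":-0.0017,"tz":0.0048,"wx":0,"wy":0,"wz":0},
    {"tx":0,"ty":-0.0017,"tz":0.0048,"wx":0,"wy":0,"wz":0},
    {"tx":0,"ty":0,"tz":0,"wx":0,"wy":0,"wz":0}
  ]
}}

```text
clock: 16.83
eef_pos: [0.5631, 0.2368, 0.1374]
tcp_rot: [0.098, 0.96, -0.129, 0.23]
contact_force: [0.1, 0.2, -1.3]
gripper_width: 0.0302
```

>>> {"op": "servo_tool", "data": {
  "motion": [
    {"tx":0,"ty":-0.0017,"tz":0.0048,"wx":0,"wy":0,"wz":0},
    {"tx":0,"ty":0,"tz":0,"wx":0,"wy":0,"wz":0}
  ]
}}

```text
clock: 17.0
eef_pos: [0.5641, 0.237, 0.1357]
tcp_rot: [0.098, 0.96, -0.129, 0.23]
contact_force: [0.2, -0.3, -1.7]
gripper_width: 0.0299
```

```bash
python3 - <<'E'
from h import *
hwhere()
S=grab("scene");cv2.imwrite("pics/s16c.png",cv2.resize(S["pixels"][130:240,330:440],None,fx=5.4,fy=5.4,interpolation=cv2.INTER_CUBIC))
grab("wrist","w16")
E
```

```text
handle in dial [ 0.2 -0.1  0.3] rotvec deg [ 0.  0. 69.] F [ 0.2 -0.3 -1.7] M [ 0.21  0.66 -0.06] w 0.0299
```

View pics/s16c.png

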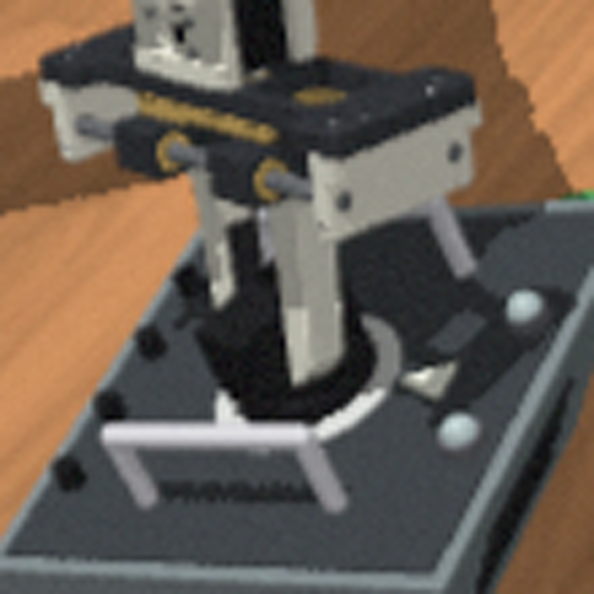

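View pics/w16.png

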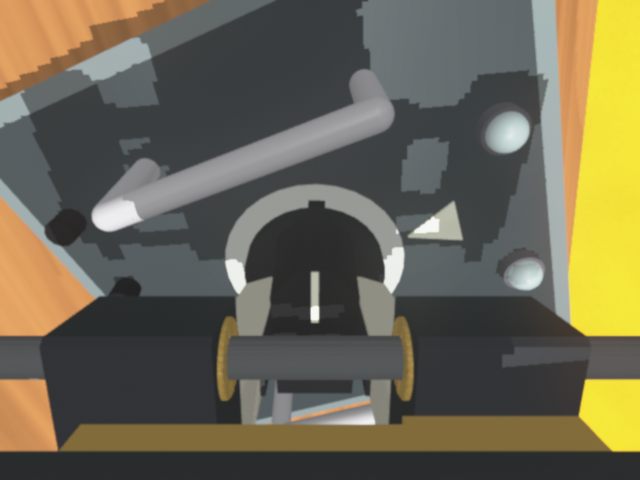

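>>> {"op": "servo_tool", "data": {
  "motion": [
    {"tx":0,"ty":-0.0009,"tz":0.0024,"wx":0,"wy":0,"wz":0},
    {"tx":0,"ty":0,"tz":0,"wx":0,"wy":0,"wz":0}
  ]
}}

```text
clock: 17.27
eef_pos: [0.5644, 0.237, 0.1354]
tcp_rot: [0.098, 0.96, -0.129, 0.23]
contact_force: [-2.8, -0.2, 1.3]
gripper_width: 0.0297
```

>>> {"op": "servo_tool", "data": {
  "motion": [
    {"tx":0,"ty":-0.0009,"tz":0.0024,"wx":0,"wy":0,"wz":0},
    {"tx":0,"ty":0,"tz":0,"wx":0,"wy":0,"wz":0}
  ]
}}

```text
clock: 17.43
eef_pos: [0.5645, 0.237, 0.1353]
tcp_rot: [0.097, 0.96, -0.13, 0.229]
contact_force: [-9.1, 0.6, 10.7]
gripper_width: 0.0298
```

```bash
python3 - <<'E'
from h import *
hwhere()
E
```

```text
handle in dial [ 0.3 -0.2 -0.2] rotvec deg [ 0.1  0.1 69. ] F [-9.1  0.6 10.7] M [-0.16  1.19 -0.29] w 0.0298
```

>>> {"op": "servo_tool", "data": {
  "motion": [
    {"tx":0,"ty":0.0007,"tz":-0.0019,"wx":0,"wy":0,"wz":0},
    {"tx":0.0008,"ty":0,"tz":0,"wx":0,"wy":-0.0131,"wz":0.036},
    {"tx":0.0008,"ty":0,"tz":0,"wx":0,"wy":-0.0131,"wz":0.036},
    {"tx":0.0008,"ty":0,"tz":0,"wx":0,"wy":-0.0131,"wz":0.036},
    {"tx":0,"ty":0,"tz":0,"wx":0,"wy":0,"wz":0},
    {"tx":0,"ty":0,"tz":0,"wx":0,"wy":0,"wz":0}
  ]
}}

```text
clock: 17.93
eef_pos: [0.5654, 0.2365, 0.1359]
tcp_rot: [0.049, 0.937, -0.295, 0.183]
contact_force: [-4.8, -0.0, 5.7]
gripper_width: 0.0299
```

```bash
python3 - <<'E'
from h import *
hwhere(); print(tcp()[2]["joints"])
P,Q=hpose(0,.0); rows(P,Q)
E
```

```text
handle in dial [ 0.6 -0.3 -0.1] rotvec deg [ 0.1  0.1 48.4] F [-4.8 -0.   5.7] M [-0.    0.99 -0.2 ] w 0.0299
[-1.12718627  0.81394903  0.91070572  1.85280723 -0.55501153  0.56209906
 -0.62708338]
t 17.93 need 7.1 rows n 8
{"tx": 0.0004, "ty": 0.0003, "tz": 0.0001, "wx": 0.0001, "wy": -0.0114, "wz": 0.0316},
{"tx": 0.0004, "ty": 0.0003, "tz": 0.0001, "wx": 0.0001, "wy": -0.0114, "wz": 0.0316},
{"tx": 0.0004, "ty": 0.0002, "tz": 0.0001, "wx": 0.0001, "wy": -0.0114, "wz": 0.0316},
{"tx": 0.0005, "ty": 0.0002, "tz": 0, "wx": 0.0001, "wy": -0.0114, "wz": 0.0316},
{"tx": 0.0005, "ty": 0.0001, "tz": 0, "wx": 0.0001, "wy": -0.0114, "wz": 0.0316},
{"tx": 0.0005, "ty": 0.0001, "tz": 0, "wx": 0.0001, "wy": -0.0114, "wz": 0.0316},
{"tx": 0.0005, "ty": 0, "tz": -0, "wx": 0.0001, "wy": -0.0114, "wz": 0.0316},
{"tx": 0.0005, "ty": -0, "tz": -0, "wx": 0.0001, "wy": -0.0114, "wz": 0.0316},
```

Turning works with low forces; continue.

>>> {"op": "servo_tool", "data": {
  "motion": [
    {"tx":0.0006,"ty":0.0002,"tz":0,"wx":0,"wy":-0.0114,"wz":0.0316},
    {"tx":0.0006,"ty":0.0002,"tz":0,"wx":0,"wy":-0.0114,"wz":0.0316},
    {"tx":0.0006,"ty":0.0002,"tz":0,"wx":0,"wy":-0.0114,"wz":0.0316},
    {"tx":0.0006,"ty":0.0002,"tz":0,"wx":0,"wy":-0.0114,"wz":0.0316},
    {"tx":0,"ty":0,"tz":0,"wx":0,"wy":0,"wz":0},
    {"tx":0,"ty":0,"tz":0,"wx":0,"wy":0,"wz":0}
  ]
}}

```text
clock: 18.43
eef_pos: [0.5661, 0.2357, 0.1362]
tcp_rot: [-0.009, 0.871, -0.475, 0.123]
contact_force: [-4.1, -1.4, 6.1]
gripper_width: 0.0297
```

```bash
python3 - <<'E'
from h import *
hwhere(); print(tcp()[2]["joints"])
P,Q=hpose(0,.0); rows(P,Q)
E
```

```text
handle in dial [ 0.5 -0.4 -0.1] rotvec deg [-0.   0.  24.4] F [-4.1 -1.4  6.1] M [ 0.04  0.95 -0.09] w 0.0297
[-1.05566969  0.80597316  0.91799792  1.81736235 -0.71460059  0.6934866
 -0.82967112]
t 18.43 need 3.6 rows n 4
{"tx": 0.0003, "ty": 0.0004, "tz": 0.0001, "wx": 0, "wy": -0.0115, "wz": 0.0318},
{"tx": 0.0003, "ty": 0.0003, "tz": 0.0001, "wx": 0, "wy": -0.0115, "wz": 0.0318},
{"tx": 0.0004, "ty": 0.0003, "tz": 0.0001, "wx": 0, "wy": -0.0115, "wz": 0.0318},
{"tx": 0.0004, "ty": 0.0002, "tz": 0, "wx": 0, "wy": -0.0115, "wz": 0.0318},
```

>>> {"op": "servo_tool", "data": {
  "motion": [
    {"tx":0.0005,"ty":0.0003,"tz":0,"wx":0,"wy":-0.0115,"wz":0.0318},
    {"tx":0.0005,"ty":0.0003,"tz":0,"wx":0,"wy":-0.0115,"wz":0.0318},
    {"tx":0.0005,"ty":0.0003,"tz":0,"wx":0,"wy":-0.0115,"wz":0.0318},
    {"tx":0.0005,"ty":0.0003,"tz":0,"wx":0,"wy":-0.0115,"wz":0.0318},
    {"tx":0,"ty":0,"tz":0,"wx":0,"wy":0,"wz":0},
    {"tx":0,"ty":0,"tz":0,"wx":0,"wy":0,"wz":0}
  ]
}}

```text
clock: 18.93
eef_pos: [0.5663, 0.2346, 0.1362]
tcp_rot: [-0.067, 0.767, -0.636, 0.057]
contact_force: [-3.6, -0.6, 6.7]
gripper_width: 0.03
```

```bash
python3 - <<'E'
from h import *
hwhere(); print(tcp()[2]["joints"])
P,Q=hpose(0,.0); rows(P,Q)
grab("wrist","w17")
S=grab("scene");cv2.imwrite("pics/s17c.png",cv2.resize(S["pixels"][130:240,330:440],None,fx=5.4,fy=5.4,interpolation=cv2.INTER_CUBIC))
E
```

```text
handle in dial [ 0.4 -0.6 -0.1] rotvec deg [-0.1 -0.   0.1] F [-3.6 -0.6  6.7] M [-0.03  0.75 -0.  ] w 0.03
[-0.98072038  0.79039491  0.91111535  1.82436261 -0.88769523  0.77418327
 -1.02410396]
t 18.93 need 0.0 rows n 1
{"tx": -0.0013, "ty": 0.001, "tz": 0.0002, "wx": -0.0002, "wy": -0.0006, "wz": 0.0006},
```

View pics/w17.png

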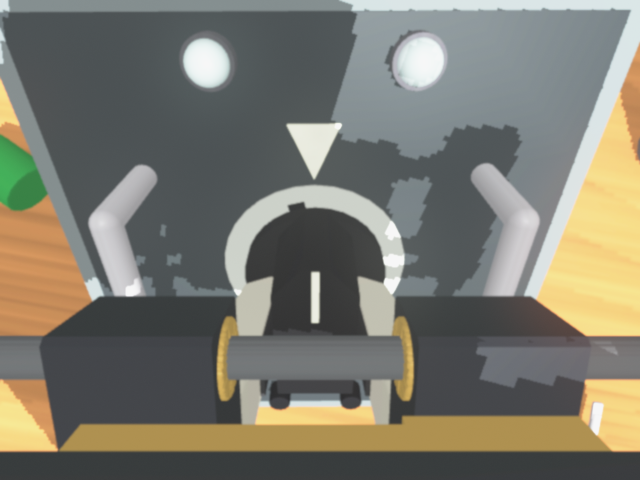

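View pics/s17c.png

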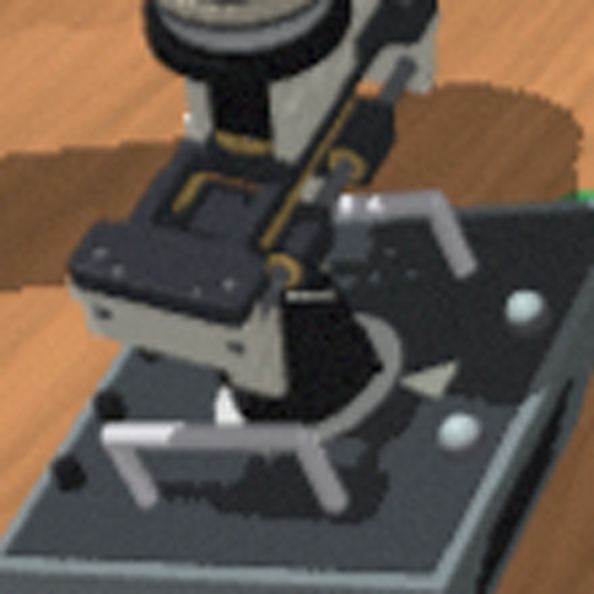

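>>> {"op": "servo_tool", "data": {
  "motion": [
    {"tx":-0.0005,"ty":0.0008,"tz":0,"wx":0,"wy":-0.0095,"wz":0.026},
    {"tx":0,"ty":0,"tz":0,"wx":0,"wy":0,"wz":0},
    {"tx":0,"ty":0,"tz":0,"wx":0,"wy":0,"wz":0}
  ]
}}

```text
clock: 19.28
eef_pos: [0.5663, 0.2345, 0.1362]
tcp_rot: [-0.079, 0.741, -0.666, 0.044]
contact_force: [-1.5, -1.8, 6.5]
gripper_width: 0.0302
```

```bash
python3 - <<'E'
from h import *
hwhere()
d=grab("wrist","w18"); cv2.imwrite("pics/w18c.png",cv2.resize(d["pixels"][90:340,200:430],None,fx=2.4,fy=2.4))
E
```

```text
handle in dial [ 0.4 -0.5 -0.1] rotvec deg [-0.1 -0.1 -4.8] F [-1.5 -1.8  6.5] M [-0.23  0.57 -0.04] w 0.0302
```

View pics/w18c.png

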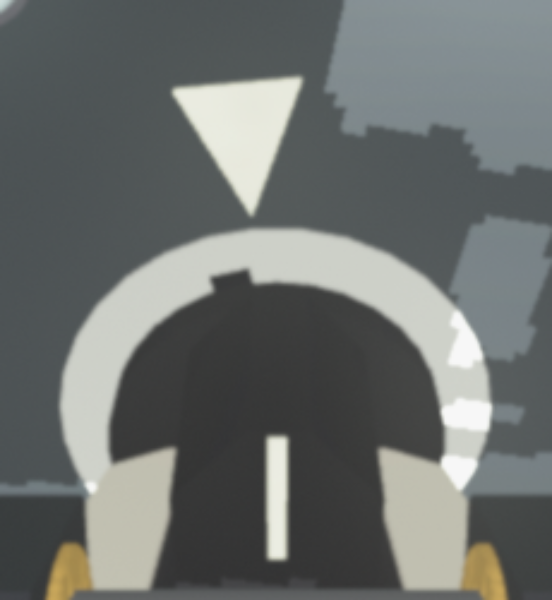

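>>> {"op": "servo_tool", "data": {
  "motion": [
    {"tx":0,"ty":0.0004,"tz":-0.001,"wx":0,"wy":0,"wz":0},
    {"tx":0,"ty":0,"tz":0,"wx":0,"wy":0,"wz":0},
    {"tx":0,"ty":0,"tz":0,"wx":0,"wy":0,"wz":0},
    {"tx":0,"ty":0,"tz":0,"wx":0,"wy":0,"wz":0}
  ],
  "claw": 0
}}

```text
clock: 19.67
eef_pos: [0.5651, 0.2354, 0.1354]
tcp_rot: [-0.078, 0.74, -0.667, 0.042]
contact_force: [0.3, 0.2, -0.6]
gripper_width: 0.0457
```

>>> {"op": "servo_tool", "data": {
  "motion": [
    {"tx":0,"ty":0.003,"tz":-0.02,"wx":0,"wy":0,"wz":0},
    {"tx":0,"ty":0,"tz":-0.05,"wx":0,"wy":0,"wz":0},
    {"tx":0,"ty":0,"tz":-0.09,"wx":0,"wy":0,"wz":0},
    {"tx":0,"ty":0,"tz":-0.09,"wx":0,"wy":0,"wz":0},
    {"tx":0,"ty":0,"tz":0,"wx":0,"wy":0,"wz":0},
    {"tx":0,"ty":0,"tz":0,"wx":0,"wy":0,"wz":0},
    {"tx":0,"ty":0,"tz":0,"wx":0,"wy":0,"wz":0}
  ]
}}

```text
clock: 20.25
eef_pos: [0.5468, 0.2292, 0.2338]
tcp_rot: [-0.079, 0.74, -0.667, 0.041]
contact_force: [-0.6, -0.5, -0.1]
gripper_width: 0.0465
```

```bash
python3 - <<'E'
from h import *
p,q,s=tcp(); print(p,s["contact_force"],s["gripper_width"])
d=grab("wrist","w19")
S=grab("scene","s19"); t=grab("top","t19")
print("pred nose T",proj(t,SEAT+MD@[.03,0,.046]),"S",proj(S,SEAT+MD@[.033,0,.046]),proj(S,SEAT+MD@[.0094,0,.046]))
cv2.imwrite("pics/s19c.png",cv2.resize(S["pixels"][130:240,330:440],None,fx=5.4,fy=5.4,interpolation=cv2.INTER_CUBIC))
E
```

```text
[0.54678552 0.22921955 0.23380875] [-0.62991704 -0.46187651 -0.11516912] 0.04645116916796495
pred nose T [234.50423337 198.08926533] S [391.48177667 185.21300778] [382.18208165 185.45741559]
```

View pics/w19.png

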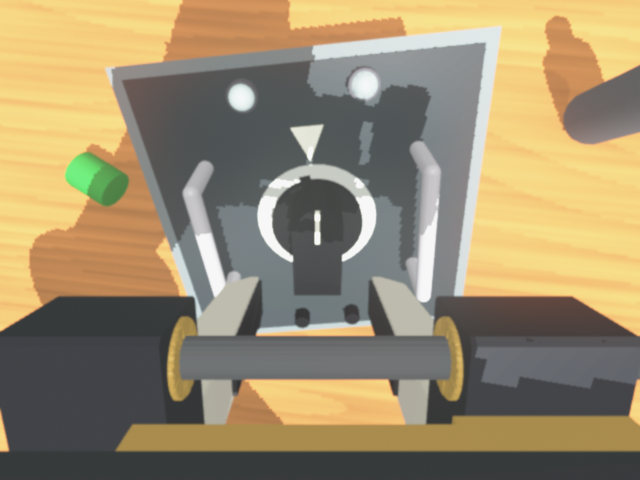

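View pics/s19c.png

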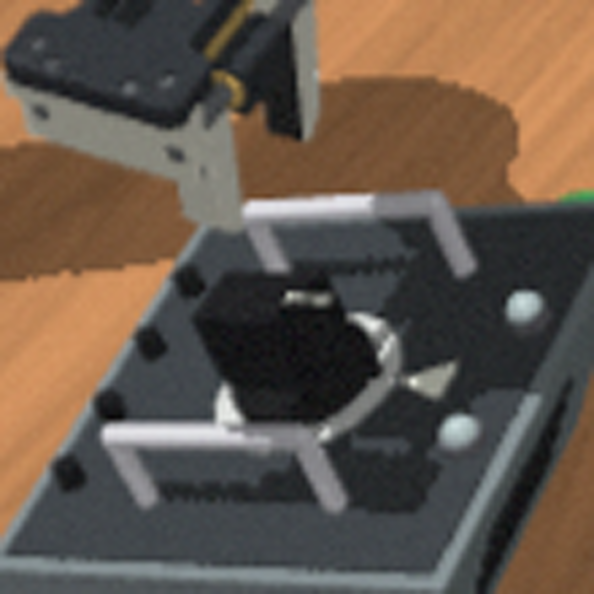

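View pics/s19.png

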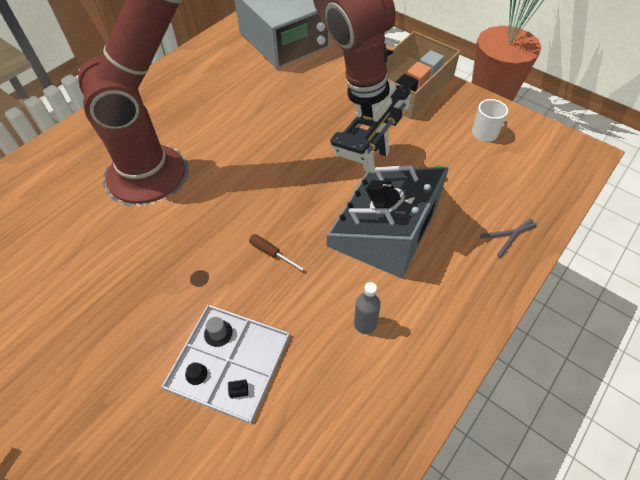

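```bash
python3 - <<'E'
from rig import order
print(order.sign_off())
E
```

```text
the job is handed in; nothing more can be done
None
```

I handed the job in at about 20.4 s of the 67 s allowed. No verdict was reported.

**What I did**
- I took the cap off the spindle and stood it on the large rubber pad in the tray.
- I fitted the handle at about 69°, the spindle's starting angle. It bottomed on the seat with about 14 N of push.
- I turned it until the nose faced the white triangle, opened the fingers and backed the gripper clear.
- The wrist's joint limit stopped me gripping straight along the spindle. I gripped both parts with the gripper leaning 20° sideways instead.

**Last checks**
- **Cap:** it stands upright in the last scene picture. Right after I released it, it measured about 1–4 mm from the pad's centre, depending on the camera.
- **Handle:** its white line lies within about 1 pixel of where a fully seated handle should appear. By the arm's pose just before release, the nose was about 5° past the triangle; the limit is 11.5°.
- **Spindle tab:** it trails the nose by roughly 10°, which is the play in the fit. That puts the spindle near +5°, inside its 20° limit.
- **Everything else:** the knob, fuse carrier, screwdriver and bottle look unmoved, and the tool force reads about zero.

**What disagreed**
- The wrist camera and the fixed cameras differed by about 2 mm on where the pad is.
- My estimate of the console's yaw varied between about 9.5° and 11.5° depending on the view. I used 10.5°.

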